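# Deal the palm sugar bars into the larder drawer

### The arm

A 7-joint arm with a two-finger parallel gripper is mounted at the origin on the work surface. World frame = base frame: x ahead of the robot, y to its left, z up, the work surface at z = 0. Lengths are in m, angles in rad, forces in N, time in s.
With the tool pointing down it reaches from about 0.35 to 0.9 m from the base axis. Payload 8.1 kg.
Tool frame: the origin (TCP) lies between the finger pads; the fingertips stand 17 mm ahead of it and the grasp point (between the pads) lies 2 mm behind it; z points along the fingers, y is the direction in which the jaws open and shut (so a half turn about z gives the same grasp; the last joint's range is limited). The gripper opens to 92 mm and grips with 3 to 60 N. Pads are 19 mm wide; open, the fingers measure 130 mm over their backs; the gripper's body (75 mm by 190 mm) begins 47 mm behind the grasp point.
Start: joints at [-1.342, 0.434, 0.025, 1.573, -0.012, 1.134, -0.075], TCP at [0.204, 0.591, 0.244] pointing down, gripper open.
Joint ranges: [-2.62, 2.62], [-0.44, 2.09], [-1.27, 1.32], [0.08, 2.57], [-1.32, 4.46], [0.12, 2], [-2.74, 2.74]. Speed limits (rad/s): [2.22, 2.22, 3.01, 3.01, 3.14, 3.14, 3.14].

### API

Orientations are given as a rotation vector (axis times angle).
In Python, from cell import arm gives the robot as it stands. The module is installed in compiled form; this text tells all that it offers.
- The arm moves only by the shell command python3 -m crank 'ROWS' [FORCE]. ROWS is JSON, a list of rows, each a list of 5 numbers: the opening, from 0 (shut) to 1 (fully open), then the shift along the world's x, y, z normalised to -1 to 1, where 1 is 40 cm, then the turn about the world's z normalised to -1 to 1, where 1 is 60 degrees. In form: [[fingers, tx, ty, tz, twist], ...]. A call has exactly 8 rows; each row shifts and turns the commanded pose from where the row before left it; what a row does not reach is not made up. A row lasts 1/12 s, in which the tool goes at most 41.7 mm and 7.16 degrees, less where a joint would pass 70% of its speed; a pose out of reach is approached as far as the arm can. A call with a number of a shift or a turn outside -1 to 1 is refused whole. A call with a gripper value outside its range is refused whole. The fingers move at their own pace and stop on an object; FORCE is the grip in N (left out, the last holds). Time passes only in rows, so rows that do not move let the fingers close, or fill a call up. It gives the time, the measured TCP pose, the force and the opening at its end, in the units of the state.
- arm.observe(): the state, without advancing time (a new reading comes with each control period).
- arm.get_image(name): name is "scene" or "top" or "wrist"; returns the picture (400x640x3 uint8, red, green, blue); there is no depth.
- arm.get_calibration(name): a dict with "intrinsics" (3x3 intrinsics, pixels), "extrinsics" (4x4, takes a point from camera to world coordinates). Camera axes: x right, y down, z forward; pixel columns grow to the right and rows downward; lengths in m; the calibration is good to about 2 mm. A picture is of the moment at which its call begins: read the wrist's pose just before it. get_calibration takes no time and is no camera call; for the wrist camera it gives the pose at the moment of the call.
- arm.sign_off(): hands the job in, once; it reports no verdict.
The state is a dict: "clock": time; "joints": joint angles; "dq": joint speeds; "joint_efforts": joint torques, N m; "position": TCP position; "ee_rot": TCP orientation; "force": force on the tool from outside, world axes, zero at the start; "ft_torque": the same for the moment, N m; "width": opening from 0.0 (shut) to 1.0 (fully open).
Only numpy, scipy, OpenCV 4.12 (cv2) and the standard library are available. Lean on these libraries where they do the work, as an engineer would, in place of code of your own. Each camera call takes 0.05 s, during which the arm holds its last target.

### The job

Finish dealing the palm sugar bars into the two trays of the open drawer, so that each tray gets two. One tray already has its first bar, so next deal the lower row's bar from the sloping rack into the empty tray; only then deal the upper row, one bar on top of the bar in each tray, laying each down flat in the middle of its tray without dropping it. Then push the drawer fully shut, leaving the other kitchen things where they are.

Things in the scene. Friction and masses are not known exactly. Their poses are not given: they have to be found in the camera images.
- bar1_centre (a point): one of four like bars of hard palm sugar, loose: a pale tan brick 60 x 100 x 30 mm, about 240 g, with an 8 mm groove across the middle of its upper face. This point is its centre, half-way up; x along the 60 mm width (gripped across this), y along the 100 mm length (too long to grip), z out of the upper face. It starts lying flat in the drawer's left tray, already dealt.
- bar2_centre (a point): one of four like bars of hard palm sugar, loose: a pale tan brick 60 x 100 x 30 mm, about 240 g, with an 8 mm groove across the middle of its upper face. This point is its centre, half-way up; x along the 60 mm width (gripped across this), y along the 100 mm length (too long to grip), z out of the upper face. It starts on the sloping rack, alone in the lower row, on the rack's -y side, upper face square to the slope.
- bar3_centre (a point): one of four like bars of hard palm sugar, loose: a pale tan brick 60 x 100 x 30 mm, about 240 g, with an 8 mm groove across the middle of its upper face. This point is its centre, half-way up; x along the 60 mm width (gripped across this), y along the 100 mm length (too long to grip), z out of the upper face. It starts on the sloping rack, upper row, +y side, upper face square to the slope.
- bar4_centre (a point): one of four like bars of hard palm sugar, loose: a pale tan brick 60 x 100 x 30 mm, about 240 g, with an 8 mm groove across the middle of its upper face. This point is its centre, half-way up; x along the 60 mm width (gripped across this), y along the 100 mm length (too long to grip), z out of the upper face. It starts on the sloping rack, upper row, -y side, upper face square to the slope.
- rack: fixed teak rack, left or right: a 230 x 245 mm board rising at 32 degrees along the rack's +x, facing the robot. Three bars lie on it (places: 2 rows 105 mm apart up the slope, 2 columns 115 mm apart), widths up the slope, each above two stop pegs (10 mm thick, 14 mm tall, 36 mm either side of its middle); 44 mm clear between rows. Origin on the counter under its middle; board surface 80 mm above it.
- larder: fixed low wooden larder box, 155 mm deep, 292 wide, 96 tall, open at the front, which faces the robot (its -x); the opening is 84 mm high. It stands on the other side of the robot's centre line from the rack. Origin: on the counter at the middle of its front edge; x points into the box, y to its left seen from the robot, z up.
- drawer (a joint): the larder's drawer: 0 = fully shut, grows to 0.15 m as it slides out along the larder's -x; starts 0.135 to 0.15 out. It slides with about 2 N of friction, stays where it is left and stops hard at 0.
- tray_left (a point): centre of the inner floor of the drawer's tray on the larder's +y side; moves with the drawer, axes as the larder's. Tray inside: 132 mm (x) by 125 mm (y), floor 10 mm above the counter, metal walls and the divider 6 mm thick, rising 45 mm above the floor; on the -x side the wooden front, up to 80 mm. Two bars stacked (60 mm) still pass under the box's roof.
- tray_right (a point): the same for the tray on the larder's -y side
- drawer_front (a point): centre of the outer face of the drawer's flat wooden front (290 mm wide, from 4 to 80 mm above the counter, 16 mm thick, no protruding handle), 42 mm above the counter; pushed along the larder's +x to shut the drawer; moves with it
- mortar: bystander: grey granite mortar, 130 mm across, 95 mm tall, pestle standing in it to 140 mm; origin under its centre
- clay_bowl: bystander: terracotta bowl, 140 mm across, 80 mm tall; origin under its centre
- scoop: bystander: green plastic scoop, 178 mm long, 60 mm wide, 35 mm tall, lying on the counter; origin under it, near the middle
Not all that is in view belongs to the job. Leave any blue look-alike of the part that bears bar3_centre alone.

How it is judged:
On the way, in this order (a step that is already met when the one before it is completed fails the run):
1. first round finished: the lower row's bar lies flat in the empty tray and the other tray still has its own, both let go, the upper row's bars still in place on the rack (horizontal distance between bar1_centre and tray_left below 0.05 m and horizontal distance between bar2_centre and tray_right below 0.05 m and height (world z) of each of bar1_centre, bar2_centre below 0.035 m and angle between each of bar1_centre, bar2_centre's own z axis and vertical below 0.2 rad and contact force between each of bar1, bar2 and the fingers below 0.5 N and distance of each of bar3_centre, bar4_centre from where it was at the start of the episode below 0.03 m), for 0.2 s.
2. second round: one bar of the upper row lies flat on the bar in each tray, let go (horizontal distance between bar1_centre and tray_left below 0.05 m and horizontal distance between bar2_centre and tray_right below 0.05 m and height (world z) of each of bar1_centre, bar2_centre below 0.035 m and ((horizontal distance between bar3_centre and tray_left below 0.05 m and horizontal distance between bar4_centre and tray_right below 0.05 m) or (horizontal distance between bar3_centre and tray_right below 0.05 m and horizontal distance between bar4_centre and tray_left below 0.05 m)) and height (world z) of bar3_centre between 0.045 and 0.068 m and height (world z) of bar4_centre between 0.045 and 0.068 m and angle between each of bar1_centre, bar2_centre, bar3_centre, bar4_centre's own z axis and vertical below 0.2 rad and contact force between each of bar1, bar2, bar3, bar4 and the fingers below 0.5 N), for 0.2 s.
At the end, for the whole second after the job is handed in: In each tray one bar (left the one it had, right the lower row's) lies on the floor (centre under 35 mm above the counter) and an upper-row bar on it (centre 45 to 68 mm up), flat within 0.2 rad, centres within 50 mm of the tray's in plan, at rest and let go; the drawer is within 8 mm of shut (all of step 2 and value of joint drawer below 0.008 m and linear speed of each of bar1, bar2, bar3, bar4 below 0.02 m/s); the robot touches nothing.
It fails at once if a bar that is not held falls or flies at over 0.6 m/s (dropped by about 20 mm or more) ((linear speed of bar1 above 0.6 m/s and contact force between bar1 and the fingers below 0.1 N) or (linear speed of bar2 above 0.6 m/s and contact force between bar2 and the fingers below 0.1 N) or (linear speed of bar3 above 0.6 m/s and contact force between bar3 and the fingers below 0.1 N) or (linear speed of bar4 above 0.6 m/s and contact force between bar4 and the fingers below 0.1 N)).
It fails at once if the mortar, bowl or scoop is shifted by more than 30 mm (distance of any of mortar, clay_bowl, scoop from where it was at the start of the episode above 0.03 m).
It also fails if it takes over 72 s, if anything falls off the work surface, if the arm or the gripper's body presses on something with over 40 N, if the wrist force passes 120 N, or if a joint passes its speed limit or range.

## Working session

There is one attempt and no reset: what is moved stays moved. The work goes in short steps, Python scripts to look and compute and a shell command to move; the robot and the scene stay as the last step left them, time stands still between calls to the robot, and variables do not carry over. Pictures are saved under pics/ and viewed, and the job is handed in when it is done.

```bash
ls; mkdir -p pics; python3 - <<'E'
from cell import arm
import cv2,numpy as np
print(arm.observe())
for n in ["scene","top","wrist"]:
    im=arm.get_image(n); cv2.imwrite(f"pics/{n}0.png",im[:,:,::-1])
    c=arm.get_calibration(n); print(n,np.round(c["intrinsics"],1).tolist(),np.round(c["extrinsics"],4).tolist())
E
```

```text
pics
{'clock': 0.0, 'joints': array([-1.34163194,  0.43520642,  0.02498907,  1.57409974, -0.01157759,
        1.13402093, -0.07508318]), 'dq': array([ 6.43203775e-04, -1.30488190e-03, -1.18828397e-04, -7.97500573e-04,
       -9.61919512e-04, -4.75716263e-05,  2.53289724e-04]), 'joint_efforts': array([ 2.58098225e-04, -6.67875552e+01,  9.85073335e-01, -3.14458108e+01,
       -6.04942068e-02,  4.30193602e-02,  1.80724610e-04]), 'position': array([0.20347714, 0.59042763, 0.24295443]), 'ee_rot': array([-5.18822121e-01, -3.09836068e+00,  2.49308019e-03]), 'force': array([-0.08229541,  0.3074346 , -1.09736274]), 'ft_torque': array([-0.01593426, -0.00737449, -0.02469027]), 'width': 1.00023852312071}
scene [[484.8, 0.0, 323.5], [0.0, 484.8, 200.0], [0.0, 0.0, 1.0]] [[0.8293, 0.4379, -0.3472, 1.1031], [0.5588, -0.647, 0.5188, -0.7448], [0.0026, -0.6242, -0.7812, 1.1876], [0.0, 0.0, 0.0, 1.0]]
top [[384.3, 0.0, 315.1], [0.0, 384.3, 202.5], [0.0, 0.0, 1.0]] [[-0.0121, -0.9975, 0.0689, 0.5107], [-0.9999, 0.0125, 0.0051, -0.006], [-0.0059, -0.0688, -0.9976, 1.2173], [0.0, 0.0, 0.0, 1.0]]
wrist [[292.5, 0.0, 320.3], [0.0, 292.5, 198.6], [0.0, 0.0, 1.0]] [[0.3261, 0.9083, 0.2621, 0.1331], [0.9453, -0.3126, -0.0928, 0.6147], [-0.0023, 0.278, -0.9606, 0.3842], [0.0, 0.0, 0.0, 1.0]]
```

View pics/scene0.png

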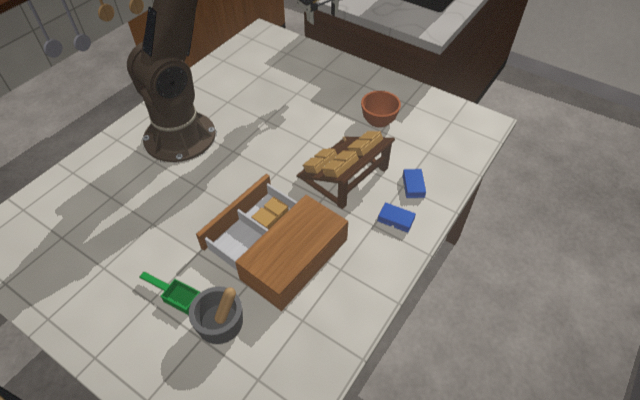

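View pics/top0.png

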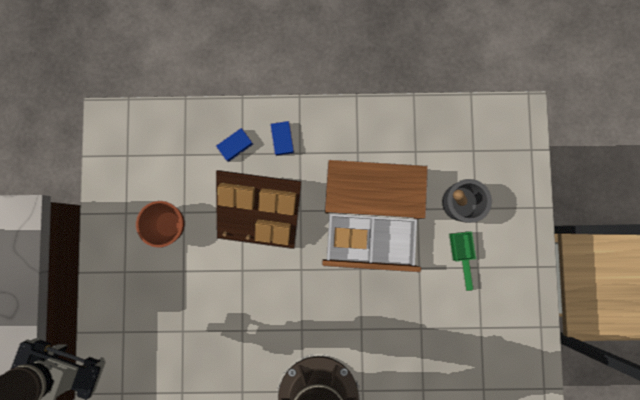

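View pics/wrist0.png

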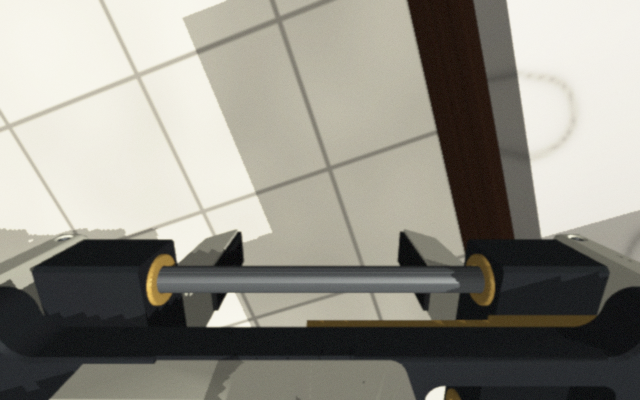

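```bash
python3 - <<'E'
import cv2
a=cv2.imread("pics/top0.png")[160:280,205:435]; cv2.imwrite("pics/top0z.png",cv2.resize(a,None,fx=3.4,fy=3.4,interpolation=cv2.INTER_CUBIC))
a=cv2.imread("pics/scene0.png")[115:280,190:420]; cv2.imwrite("pics/scene0z.png",cv2.resize(a,None,fx=3.4,fy=3.4,interpolation=cv2.INTER_CUBIC))
E
```

```text
(no output)
```

View pics/top0z.png

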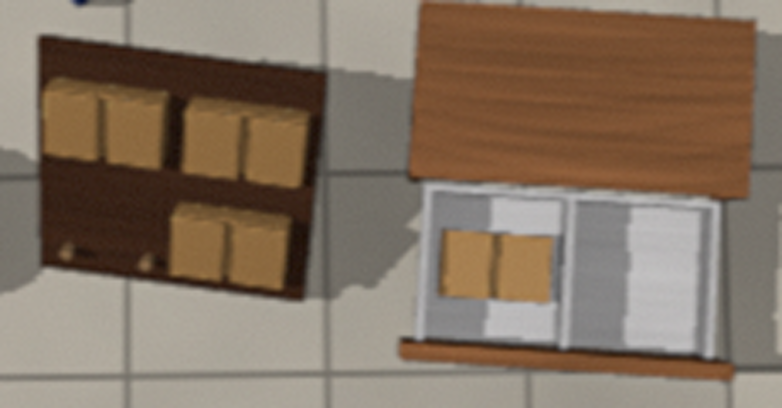

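View pics/scene0z.png

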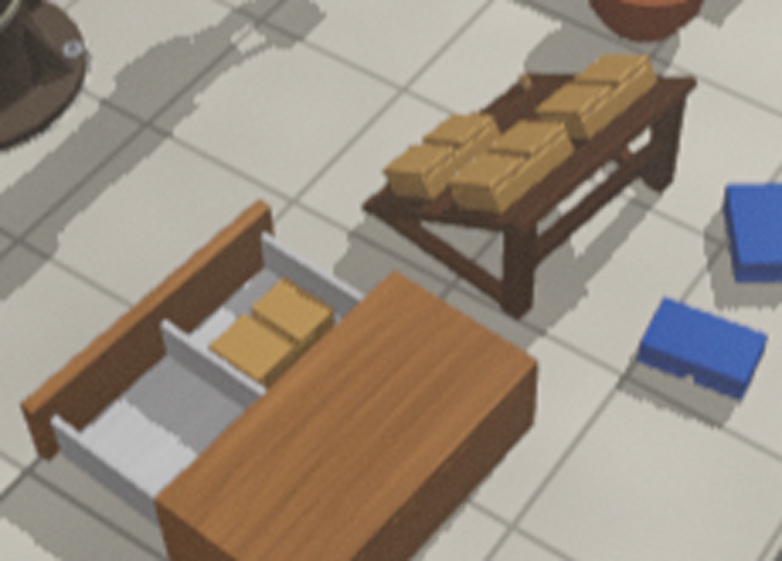

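```bash
cat > h.py <<'E'
from cell import arm
import cv2,numpy as np
from scipy.optimize import least_squares
S=np.sin(np.radians(32));C=np.cos(np.radians(32))
def proj(cal,P):
    K,E=np.array(cal["intrinsics"]),np.array(cal["extrinsics"]); P=np.atleast_2d(P)
    q=(P-E[:3,3])@E[:3,:3]; return (q/q[:,2:])@K.T[:,:2]
def atz(cal,px,z):
    K,E=np.array(cal["intrinsics"]),np.array(cal["extrinsics"])
    d=E[:3,:3]@np.linalg.solve(K,[px[0],px[1],1]); o=E[:3,3]; return o+d*(z-o[2])/d[2]
def onplane(cal,px,p0,n):
    K,E=np.array(cal["intrinsics"]),np.array(cal["extrinsics"])
    d=E[:3,:3]@np.linalg.solve(K,[px[0],px[1],1]); o=E[:3,3]; return o+d*(np.dot(p0-o,n)/np.dot(d,n))
def rackpt(r,u,v,n): # r=x,y,yaw ; u upslope, v left, n normal from board surface
    X=u*C-n*S; Z=.08+u*S+n*C; c,s=np.cos(r[2]),np.sin(r[2])
    return np.array([r[0]+c*X-s*v, r[1]+s*X+c*v, Z])
def rackuv(r,px,cal,n):
    nn=np.array([-S*np.cos(r[2]),-S*np.sin(r[2]),C]); P=onplane(cal,px,rackpt(r,0,0,n),nn)
    e=np.array([C*np.cos(r[2]),C*np.sin(r[2]),S]); w=np.array([-np.sin(r[2]),np.cos(r[2]),0]); d=P-rackpt(r,0,0,n)
    return np.array([d@e,d@w])*1000
E
python3 - <<'E'
from h import *
cal=arm.get_calibration("top")
z=lambda p:np.array(p)/3.4+[205,160]
px=[z(p) for p in [(40,36),(325,70),(303,300),(42,266)]]
uv=[(.115,.1225),(.115,-.1225),(-.115,-.1225),(-.115,.1225)]
# also pegs top
f=lambda r:np.concatenate([(proj(cal,rackpt(r,u,v,0))[0]-p) for (u,v),p in zip(uv,px)])
s=least_squares(f,[.5,.17,0]);r=s.x;print("rack",r,np.degrees(r[2]),s.fun.round(1))
for n,p in dict(peg4=(68,250),peg3=(147,262)).items(): print(n,rackuv(r,z(p),cal,.014))
# bar corners upper face n=.03
for n,ps in dict(b2=[(171,210),(292,217),(287,290),(170,275)],b3=[(43,85),(167,92),(165,168),(43,155)],b4=[(185,103),(308,112),(303,187),(184,175)]).items():
    print(n,np.round([rackuv(r,z(p),cal,.03) for p in ps],0).tolist(), np.mean([rackuv(r,z(p),cal,.03) for p in ps],0).round(1))
# larder: roof corners z .096 ; drawer front top z=.08
for p in [(422,2),(755,20),(747,197),(410,178)]: print("roof",atz(cal,z(p),.096).round(4))
for p in [(400,338),(733,362),(733,378),(400,356)]: print("front",atz(cal,z(p),.08).round(4))
for p in [(443,232),(552,235),(551,302),(440,297)]: print("bar1",atz(cal,z(p),.04).round(4))
for p in [(425,185),(720,200),(570,195),(563,347),(415,340),(708,355)]: print("wall",atz(cal,z(p),.055).round(4))
E
```

```text
rack [ 0.56611302  0.17210846 -0.13922381] -7.976936958572426 [-1.2 -0.3  0.9  0.6  0.8 -0.2 -0.5 -0.2]
peg4 [-84.88047084  92.8001656 ]
peg3 [-86.8367213  21.366811 ]
b2 [[-19.0, -2.0], [-11.0, -106.0], [-86.0, -107.0], [-86.0, -3.0]] [-50.7 -54.3]
b3 [[85.0, 108.0], [93.0, 5.0], [21.0, 5.0], [19.0, 109.0]] [54.6 56.8]
b4 [[85.0, -10.0], [91.0, -111.0], [20.0, -113.0], [17.0, -12.0]] [ 53.3 -61.4]
roof [ 0.7113 -0.043   0.096 ]
roof [ 0.6918 -0.3305  0.096 ]
roof [ 0.539  -0.3188  0.096 ]
roof [ 0.5589 -0.0305  0.096 ]
front [ 0.4214 -0.0203  0.08  ]
front [ 0.3976 -0.3067  0.08  ]
front [ 0.384  -0.3063  0.08  ]
front [ 0.406  -0.0201  0.08  ]
bar1 [ 0.5124 -0.0607  0.04  ]
bar1 [ 0.5085 -0.1585  0.04  ]
bar1 [ 0.4487 -0.1563  0.04  ]
bar1 [ 0.4543 -0.0571  0.04  ]
wall [ 0.5542 -0.0446  0.055 ]
wall [ 0.5377 -0.3062  0.055 ]
wall [ 0.5438 -0.1733  0.055 ]
wall [ 0.4099 -0.1641  0.055 ]
wall [ 0.4176 -0.0338  0.055 ]
wall [ 0.4015 -0.2915  0.055 ]
```

```bash
cat >> h.py <<'E'
R=np.array([.5661,.1721,-.1392])
LA=np.radians(-4.0)
def yawof(rv):
    from scipy.spatial.transform import Rotation as Ro
    y=Ro.from_rotvec(rv).as_matrix()[:,1]; return np.degrees(np.arctan2(y[1],y[0]))
def go(xyz,jaw=None,o=None):
    "print move needed in normalised units"
    o=o or arm.observe(); d=(np.array(xyz)-o["position"])/.4; y=yawof(o["ee_rot"])
    t=None if jaw is None else ((jaw-y+90)%180-90)/60
    print("t=%.2f pos"%o["clock"],o["position"].round(4),"jaw %.1f w %.3f F"%(y,o["width"]),o["force"].round(1)); print("target",np.round(xyz,4)," need",d.round(4),"twist",t if t is None else round(t,3))
def rk(u,v,z): # world xyz for board uv(mm) surface point, tcp z given
    p=rackpt(R,u/1e3,v/1e3,0); return np.array([p[0],p[1],z])
E
python3 -c "
from h import *
p=rackpt(R,-.068,.0165,.015); print(p)
go([p[0],p[1],.16],82)"
```

```text
[0.50340801 0.19754469 0.05668621]
t=0.15 pos [0.2035 0.5906 0.2431] jaw 71.0 w 1.000 F [ 0.2  0.  -0.4]
target [0.5034 0.1975 0.16  ]  need [ 0.7497 -0.9825 -0.2078] twist 0.184
```

```bash
python3 -m crank '[[0,0.062,-0.081,0,0.05],[0,0.062,-0.081,0,0.05],[0,0.062,-0.081,0,0.05],[0,0.062,-0.081,0,0.034],[0,0.062,-0.081,0,0],[0,0.062,-0.081,0,0],[0,0.062,-0.081,0,0],[0,0.062,-0.081,0,0]]' 20; python3 -c "
from h import *
go([.5034,.1975,.16],82)"
```

```text
clock: 0.82
position: [0.4028, 0.3298, 0.2437]
ee_rot: [-0.218, -3.134, -0.0]
force: [0.8, 1.2, -0.6]
width: 0.467
t=0.82 pos [0.4028 0.3298 0.2437] jaw 82.0 w 0.467 F [ 0.8  1.2 -0.6]
target [0.5034 0.1975 0.16  ]  need [ 0.2516 -0.3308 -0.2093] twist -0.0
```

```bash
python3 -m crank '[[0,0.063,-0.082,0,0],[0,0.063,-0.082,0,0],[0,0.063,-0.082,0,0],[0,0.063,-0.082,0,0],[0,0,0,-0.07,0],[0,0,0,-0.07,0],[0,0,0,-0.07,0],[0,0,0,0,0]]' 20; python3 -c "
from h import *
go([.5034,.1975,.074])
im=arm.get_image('wrist');cv2.imwrite('pics/w1.png',im[:,:,::-1])"
```

```text
clock: 1.48
position: [0.4999, 0.1989, 0.1551]
ee_rot: [-0.219, -3.127, 0.007]
force: [-1.2, -0.3, 0.1]
width: 0.005
t=1.48 pos [0.4999 0.1989 0.1551] jaw 82.0 w 0.005 F [-1.2 -0.3  0.1]
target [0.5034 0.1975 0.074 ]  need [ 0.0087 -0.0036 -0.2027] twist None
```

View pics/w1.png

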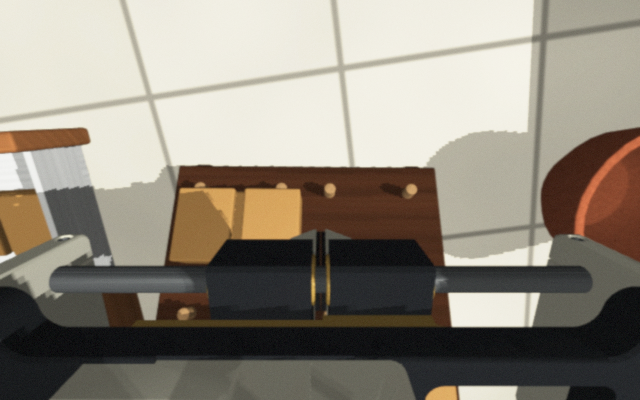

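```bash
python3 -m crank '[[0,0.009,-0.002,-0.04,0],[0,0,0,-0.04,0],[0,0,0,-0.04,0],[0,0,0,-0.04,0],[0,0,0,-0.02,0],[0,0,0,-0.02,0],[0,0,0,0,0],[0,0,0,0,0]]' 20; python3 -c "
from h import *
go([.5034,.1975,.074])
im=arm.get_image('scene');cv2.imwrite('pics/s1.png',cv2.resize(im[100:260,260:430,::-1],None,fx=4,fy=3.7))"
```

```text
clock: 2.2
position: [0.5068, 0.2, 0.0804]
ee_rot: [0.218, 3.133, 0.001]
force: [0.1, 0.7, 0.5]
width: 0.001
t=2.20 pos [0.5068 0.2    0.0804] jaw 82.0 w 0.001 F [0.1 0.7 0.5]
target [0.5034 0.1975 0.074 ]  need [-0.0085 -0.0062 -0.0161] twist None
```

View pics/s1.png

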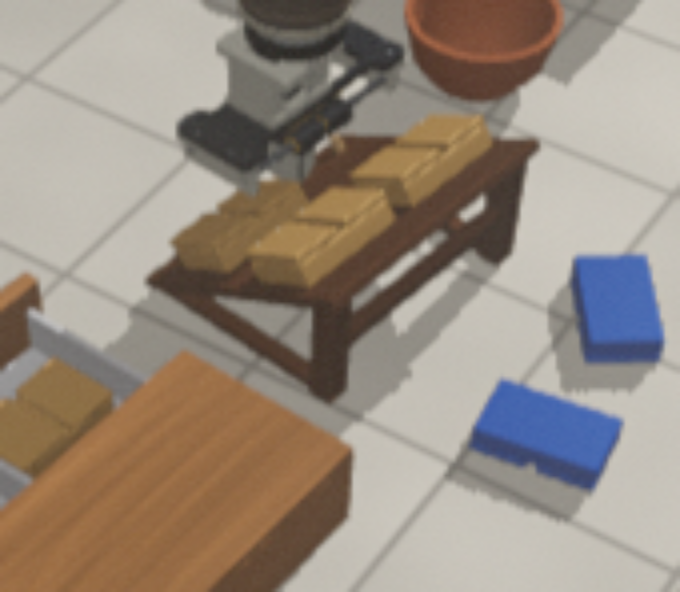

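```bash
python3 -m crank '[[0,-0.008,0,-0.015,0],[0,-0.002,-0.012,0,0],[0,-0.002,-0.012,0,0],[0,-0.002,-0.012,0,0],[0,-0.002,-0.012,0,0],[0,-0.002,-0.012,0,0],[0,-0.002,-0.012,0,0],[0,0,0,0,0]]' 20; python3 -c "
from h import *
go([.5034,.1975,.074])
im=arm.get_image('wrist');cv2.imwrite('pics/w2.png',im[:,:,::-1])
im=arm.get_image('top');cv2.imwrite('pics/t2.png',cv2.resize(im[150:270,200:320,::-1],None,fx=5,fy=5))"
```

```text
clock: 2.92
position: [0.4984, 0.1694, 0.0739]
ee_rot: [0.221, 3.134, -0.001]
force: [-0.3, 0.3, 0.4]
width: 0.004
t=2.92 pos [0.4984 0.1694 0.0739] jaw 81.9 w 0.004 F [-0.3  0.3  0.4]
target [0.5034 0.1975 0.074 ]  need [0.0125 0.0702 0.0004] twist None
```

View pics/w2.png

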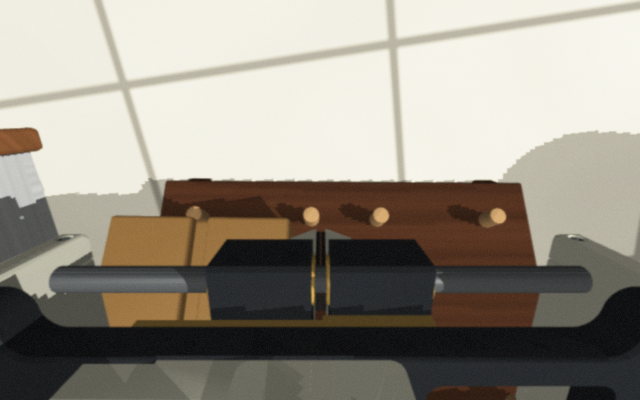

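View pics/t2.png

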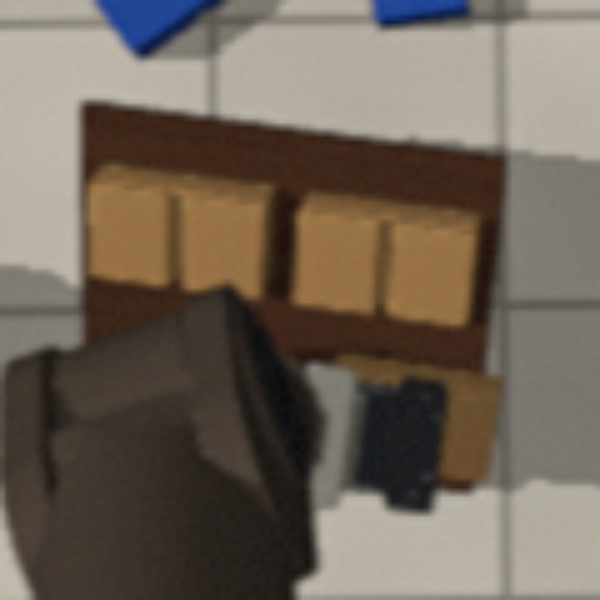

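```bash
cat >> h.py <<'E'
def XV(X,v,z):
    c,s=np.cos(R[2]),np.sin(R[2]); X/=1e3;v/=1e3; return np.array([R[0]+c*X-s*v,R[1]+s*X+c*v,z])
def toXV(p):
    c,s=np.cos(R[2]),np.sin(R[2]); d=np.array(p[:2])-R[:2]; return np.array([c*d[0]+s*d[1],-s*d[0]+c*d[1]])*1e3
E
python3 -c "
from h import *
print(toXV(arm.observe()['position']))
go(XV(-13.5,17,.16),82);print(XV(-13.5,17,.098));print('X unit',(XV(1,0,0)-XV(0,0,0))*1000)"
```

```text
[-66.90294382 -11.17033352]
t=3.02 pos [0.4983 0.1703 0.0737] jaw 82.0 w 0.008 F [0.2 0.  0.4]
target [0.5551 0.1908 0.16  ]  need [0.142  0.0512 0.2156] twist 0.0
[0.55508935 0.1908087  0.098     ]
X unit [ 0.99032731 -0.1387509   0.        ]
```

```bash
python3 -m crank '[[0,0,0.015,0,0],[0,0,0,0.1,0],[0.5,0,0,0.1,0],[1,0.07,0.016,0.016,0],[1,0.072,0.02,0,0],[1,0,0,0,0],[1,0,0,0,0],[1,0,0,-0.06,0]]' 20; python3 -c "
from h import *
go(XV(-13.5,17,.098),82)
im=arm.get_image('wrist');cv2.imwrite('pics/w3.png',im[:,:,::-1])"
```

```text
clock: 3.68
position: [0.557, 0.1926, 0.139]
ee_rot: [0.218, 3.129, 0.004]
force: [0.2, -0.0, -0.7]
width: 0.392
t=3.68 pos [0.557  0.1926 0.139 ] jaw 82.0 w 0.392 F [ 0.2 -0.  -0.7]
target [0.5551 0.1908 0.098 ]  need [-0.0049 -0.0044 -0.1026] twist -0.001
```

View pics/w3.png

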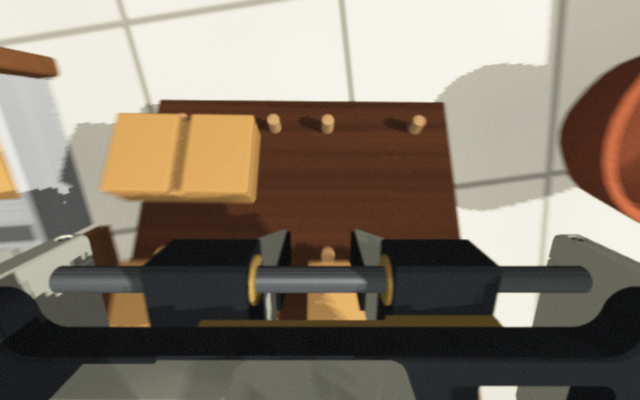

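```bash
python3 -m crank '[[1,-0.005,-0.004,0,0],[1,0,0,0,0],[1,0,0,0,0],[1,0,0,-0.03,0],[1,0,0,-0.03,0],[1,0,0,-0.03,0],[1,0,0,-0.012,0],[1,0,0,0,0]]' 20; python3 -c "
from h import *
go(XV(-55,42,.072),82)
im=arm.get_image('wrist');cv2.imwrite('pics/w4.png',im[:,:,::-1])"
```

```text
clock: 4.4
position: [0.553, 0.1898, 0.0951]
ee_rot: [-0.218, -3.133, 0.0]
force: [0.5, 0.3, 0.3]
width: 0.986
t=4.40 pos [0.553  0.1898 0.0951] jaw 82.0 w 0.986 F [0.5 0.3 0.3]
target [0.5175 0.2213 0.072 ]  need [-0.0888  0.0789 -0.0578] twist -0.001
```

View pics/w4.png

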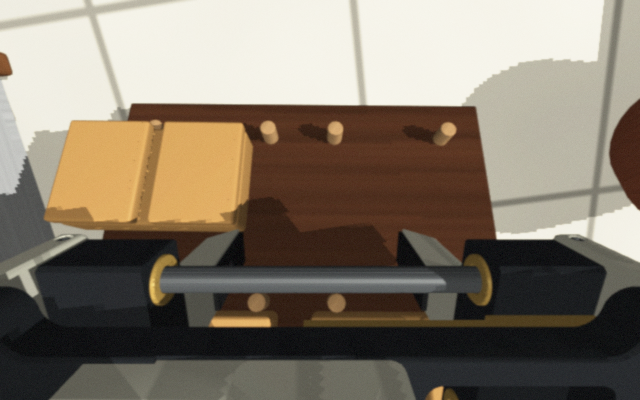

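```bash
python3 -m crank '[[1,-0.009,0.004,-0.006,0],[1,-0.009,0.004,-0.006,0],[1,-0.009,0.004,-0.006,0],[1,-0.009,0.005,-0.006,0],[1,-0.009,0.006,-0.006,0],[1,-0.009,0.006,-0.006,0],[1,-0.009,0.006,-0.005,0],[1,0,0,0,0]]' 20; python3 -c "
from h import *
go(XV(-55,42,.072),82); print(toXV(arm.observe()['position']))
im=arm.get_image('wrist');cv2.imwrite('pics/w5.png',im[:,:,::-1])"
```

```text
clock: 5.12
position: [0.5283, 0.2071, 0.0795]
ee_rot: [0.214, 3.132, 0.006]
force: [4.1, 7.3, 3.1]
width: 1.0
t=5.12 pos [0.5283 0.2071 0.0795] jaw 82.2 w 1.000 F [4.1 7.3 3.1]
target [0.5175 0.2213 0.072 ]  need [-0.0272  0.0357 -0.0187] twist -0.003
[-42.24509697  29.38187351]
```

View pics/w5.png

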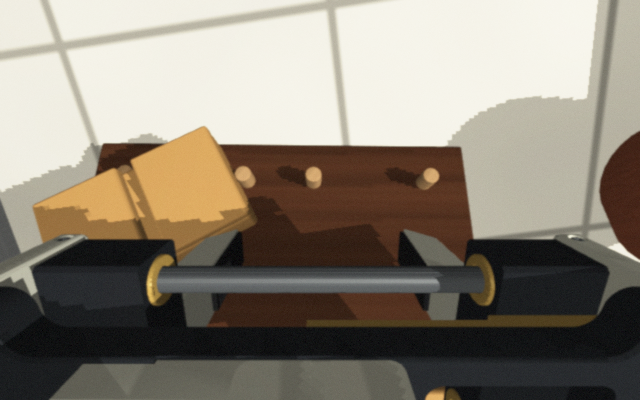

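```bash
python3 -m crank '[[1,0,-0.01,0,0],[1,-0.007,0.001,-0.004,0],[1,-0.007,0.001,-0.004,0],[1,-0.007,0.001,-0.004,0],[1,-0.007,0.001,-0.004,0],[1,-0.007,0.001,-0.004,0],[1,-0.007,0.001,-0.004,0],[1,0,0,0,0]]' 20; python3 -c "
from h import *
go(XV(-55,42,.072),82); print(toXV(arm.observe()['position']))
im=arm.get_image('wrist');cv2.imwrite('pics/w6.png',im[:,:,::-1])"
```

```text
clock: 5.83
position: [0.5264, 0.2076, 0.078]
ee_rot: [0.212, 3.104, 0.021]
force: [26.1, 6.9, 41.4]
width: 1.004
t=5.83 pos [0.5264 0.2076 0.078 ] jaw 82.2 w 1.004 F [26.1  6.9 41.4]
target [0.5175 0.2213 0.072 ]  need [-0.0225  0.0342 -0.015 ] twist -0.004
[-44.20377778  29.68898548]
```

View pics/w6.png

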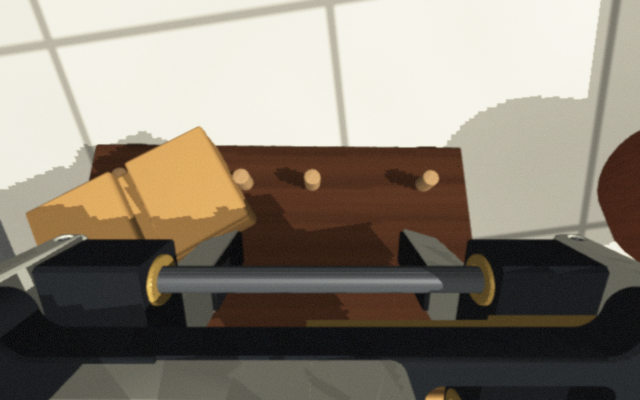

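```bash
python3 -m crank '[[1,0.02,-0.002,0.02,0],[1,0.015,-0.002,0.02,0],[1,0,0,0.02,0],[1,0,0,0,0],[1,0,0,0,0],[1,0,0,0,0],[1,0,0,0,0],[1,0,0,0,0]]' 20; python3 -c "
from h import *
go(XV(-55,42,.072),82); print(toXV(arm.observe()['position']))
im=arm.get_image('scene');cv2.imwrite('pics/s2.png',cv2.resize(im[100:260,260:430,::-1],None,fx=4,fy=3.7))"
```

```text
clock: 6.55
position: [0.5245, 0.2004, 0.0928]
ee_rot: [-0.218, -3.133, 0.001]
force: [-0.1, 1.4, 1.9]
width: 1.0
t=6.55 pos [0.5245 0.2004 0.0928] jaw 82.0 w 1.000 F [-0.1  1.4  1.9]
target [0.5175 0.2213 0.072 ]  need [-0.0176  0.0524 -0.0519] twist -0.001
[-45.11679291  22.23142741]
```

View pics/s2.png

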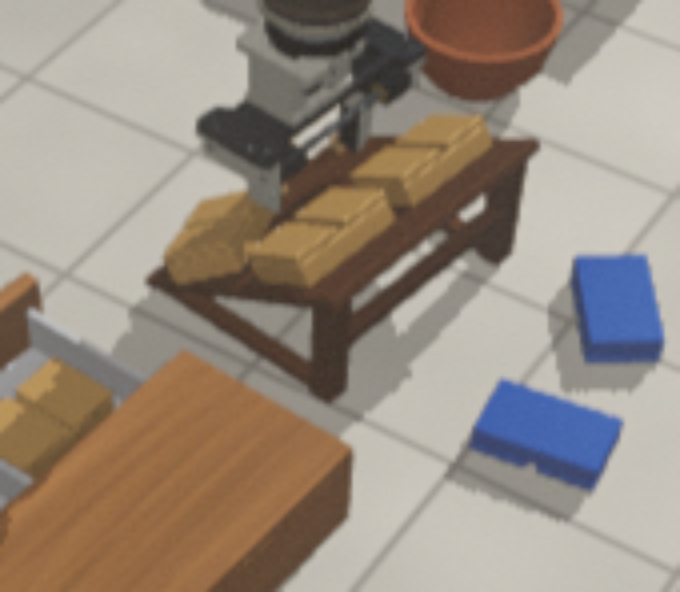

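```bash
python3 -m crank '[[1,0.012,0.02,-0.012,0],[1,0,0,-0.018,0],[1,-0.012,0,-0.004,0],[1,-0.008,0.001,-0.004,0],[1,-0.007,0.001,-0.004,0],[1,-0.007,0.001,-0.004,0],[1,-0.007,0.001,-0.004,0],[1,0,0,0,0]]' 20; python3 -c "
from h import *
go(XV(-55,42,.072),82); print(toXV(arm.observe()['position']))
im=arm.get_image('wrist');cv2.imwrite('pics/w7.png',im[:,:,::-1])"
```

```text
clock: 7.27
position: [0.5227, 0.2113, 0.0772]
ee_rot: [0.216, 3.117, 0.009]
force: [18.4, -1.1, 16.5]
width: 0.998
t=7.27 pos [0.5227 0.2113 0.0772] jaw 82.1 w 0.998 F [18.4 -1.1 16.5]
target [0.5175 0.2213 0.072 ]  need [-0.0131  0.025  -0.0129] twist -0.001
[-48.43937821  32.82131913]
```

View pics/w7.png

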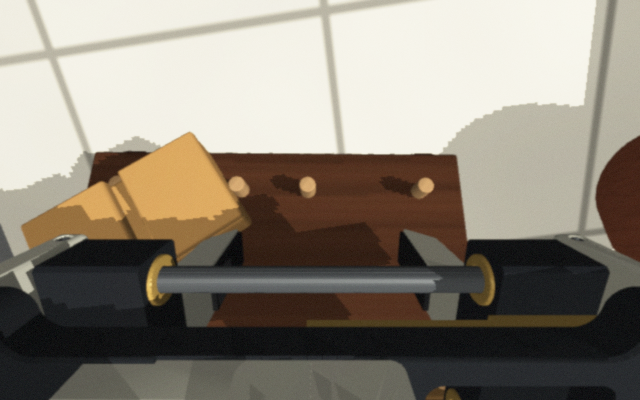

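```bash
python3 -m crank '[[1,0.03,-0.004,0.02,0],[0,0,0,0.1,0],[0,0,0,0.1,0],[0,-0.08,-0.05,0,0],[0,-0.08,-0.06,0,0],[0,-0.01,-0.1,0,0],[0,0,-0.1,0,0],[0,0,-0.09,0,0]]' 20; python3 -c "
from h import *
go(XV(-105,-135,.062),82); print(toXV(arm.observe()['position']))
im=arm.get_image('wrist');cv2.imwrite('pics/w8.png',im[:,:,::-1])"
```

```text
clock: 7.98
position: [0.456, 0.0469, 0.161]
ee_rot: [-0.216, -3.133, 0.0]
force: [1.6, -0.2, 0.7]
width: 0.537
t=7.98 pos [0.456  0.0469 0.161 ] jaw 82.1 w 0.537 F [ 1.6 -0.2  0.7]
target [0.4434 0.053  0.062 ]  need [-0.0315  0.0153 -0.2474] twist -0.002
[ -91.69211553 -139.30882992]
```

View pics/w8.png

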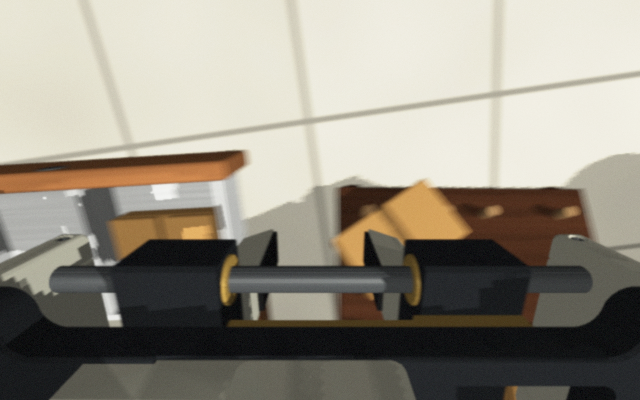

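```bash
python3 -m crank '[[0,-0.031,0.015,0,0],[0,0,0,0,0],[0,0,0,-0.05,0],[0,0,0,-0.05,0],[0,0,0,-0.05,0],[0,0,0,-0.05,0],[0,0,0,-0.045,0],[0,0,0,0,0]]' 20; python3 -c "
from h import *
go(XV(-105,-135,.062),82); print(toXV(arm.observe()['position']))
im=arm.get_image('wrist');cv2.imwrite('pics/w9.png',im[:,:,::-1])"
```

```text
clock: 8.7
position: [0.4433, 0.0549, 0.0604]
ee_rot: [-0.215, -3.129, 0.002]
force: [-0.0, 0.0, -0.2]
width: 0.006
t=8.70 pos [0.4433 0.0549 0.0604] jaw 82.1 w 0.006 F [-0.   0.  -0.2]
target [0.4434 0.053  0.062 ]  need [ 0.0003 -0.0048  0.004 ] twist -0.002
[-105.38449403 -133.12470803]
```

View pics/w9.png

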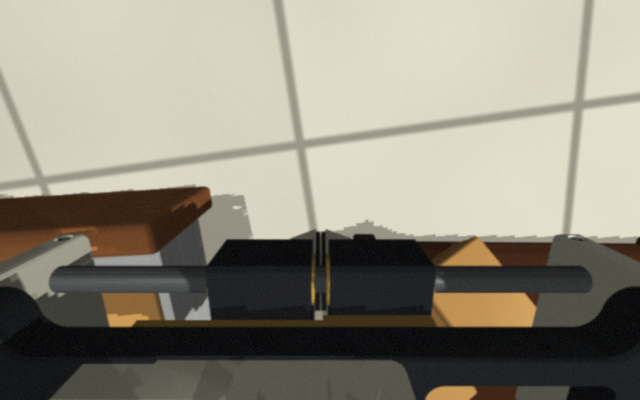

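```bash
python3 -m crank '[[0,0.012,-0.0016,0.005,0],[0,0.012,-0.0016,0.005,0],[0,0.012,-0.0016,0.005,0],[0,0.012,-0.0016,0.005,0],[0,0.012,-0.0016,0.005,0],[0,0.012,-0.0016,0.005,0],[0,0.006,0,0.004,0],[0,0,0,0,0]]' 20; python3 -c "
from h import *
go(XV(-61,-135,.083),82); print(toXV(arm.observe()['position']))
im=arm.get_image('top');cv2.imwrite('pics/t3.png',cv2.resize(im[150:270,200:320,::-1],None,fx=5,fy=5))"
```

```text
clock: 9.42
position: [0.4749, 0.0504, 0.077]
ee_rot: [-0.218, -3.13, 0.001]
force: [-6.2, -0.4, 4.0]
width: 0.003
t=9.42 pos [0.4749 0.0504 0.077 ] jaw 82.0 w 0.003 F [-6.2 -0.4  4. ]
target [0.487  0.0469 0.083 ]  need [ 0.0302 -0.0087  0.015 ] twist -0.0
[ -73.45634994 -133.22973713]
```

View pics/t3.png

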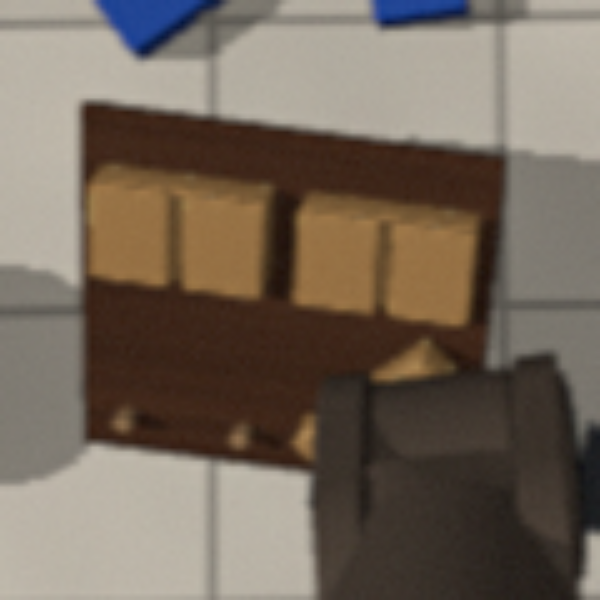

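```bash
python3 -m crank '[[0,0.006,-0.001,0.004,0],[0,0.006,-0.001,0.004,0],[0,0.006,-0.001,0.004,0],[0,0.006,-0.001,0.004,0],[0,0.004,-0.001,0.002,0],[0,0,0,0,0],[0,0,0,0,0],[0,0,0,0,0]]' 20; python3 -c "
from h import *
go(XV(-61,-135,.083),82); print(toXV(arm.observe()['position']))
im=arm.get_image('top');cv2.imwrite('pics/t4.png',cv2.resize(im[150:270,200:320,::-1],None,fx=5,fy=5))"
```

```text
clock: 10.13
position: [0.4873, 0.0485, 0.0841]
ee_rot: [-0.219, -3.133, 0.0]
force: [-4.7, -0.9, 2.7]
width: 0.005
t=10.13 pos [0.4873 0.0485 0.0841] jaw 82.0 w 0.005 F [-4.7 -0.9  2.7]
target [0.487  0.0469 0.083 ]  need [-0.0007 -0.004  -0.0028] twist -0.0
[ -60.92519363 -133.39064396]
```

View pics/t4.png

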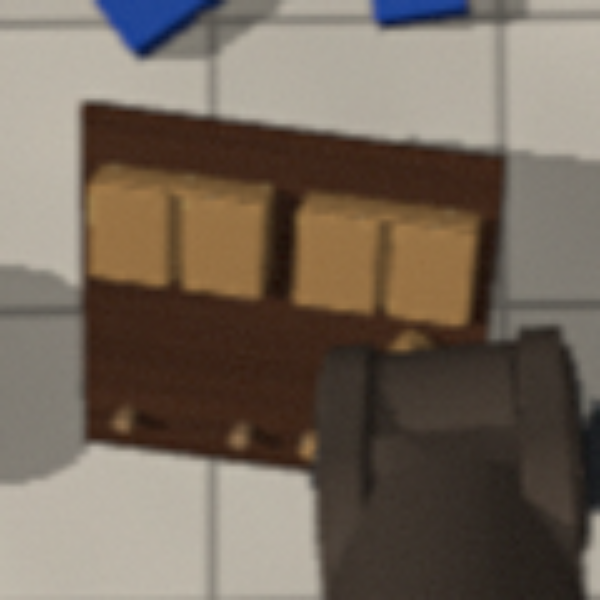

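```bash
python3 -m crank '[[0,-0.03,0.004,-0.01,0],[0,-0.01,0,0.1,0],[0,0,0,0.1,0],[1,0.02,0.03,0.1,-0.07],[1,0.06,0.06,0,-0.1],[1,0.06,0.06,0,-0.1],[1,0.03,0.03,0,-0.1],[1,0,0,0,-0.063]]' 20; python3 -c "
from h import *
im=arm.get_image('wrist');cv2.imwrite('pics/w10.png',im[:,:,::-1])
go(XV(-20,-70,.2),56); print(toXV(arm.observe()['position']))
"
```

```text
clock: 10.85
position: [0.543, 0.1265, 0.2]
ee_rot: [0.918, 3.0, 0.006]
force: [-0.4, 0.8, 0.5]
width: 0.319
t=10.90 pos [0.5417 0.1245 0.1996] jaw 55.7 w 0.362 F [ 0.  -0.7 -0.7]
target [0.5366 0.1056 0.2   ]  need [-0.0127 -0.0475  0.001 ] twist 0.005
[-17.60441185 -50.4820155 ]
```

View pics/w10.png

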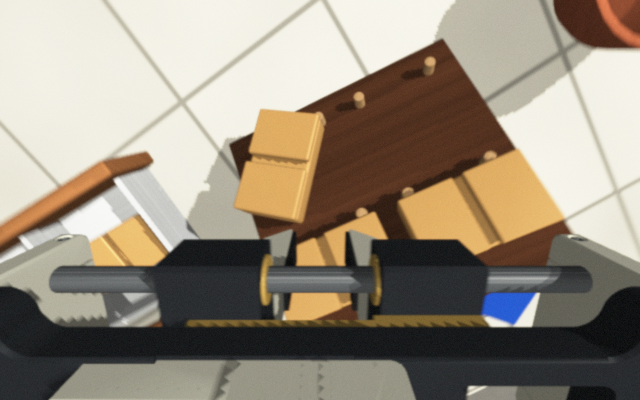

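```bash
cat >> h.py <<'E'
def barfit(cal,px,n=.03,init=(-72,-50,60)):
    """px: top-face corner pixels in order lowEnd-lowsideside..: corners signs given ((px),(sa,sb)); returns v,u,alpha"""
    def f(p):
        v,u,al=p[0],p[1],np.radians(p[2]); a=np.array([-np.cos(al),np.sin(al)]);b=np.array([np.sin(al),np.cos(al)])
        out=[]
        for q,(sa,sb) in px:
            w=np.array([v,u])+50*sa*a+30*sb*b
            out+=list(proj(cal,rackpt(R,w[1]/1e3,w[0]/1e3,n))[0]-q)
        return out
    s=least_squares(f,init); return s.x,np.round(s.fun,1)
E
python3 - <<'E'
from h import *
cal=arm.get_calibration("wrist")
p,res=barfit(cal,[((258,109),(-1,-1)),((324,113),(-1,1)),((304,222),(1,1)),((236,210),(1,-1))])
print(p,res)
v,u,al=p;al=np.radians(al);c=rackpt(R,u/1e3,v/1e3,.015);print("centre",c)
b=rackpt(R,np.cos(al),np.sin(al),0)-rackpt(R,0,0,0);a=rackpt(R,np.sin(al),-np.cos(al),0)-rackpt(R,0,0,0)
print("jaw dir plan of b",np.degrees(np.arctan2(b[1],b[0])),"el b",np.degrees(np.arcsin(b[2])),"a",a, np.degrees(np.arctan2(a[1],a[0])), np.degrees(np.arcsin(a[2])))
E
```

```text
[-68.81979661 -55.26878838  57.06121737] [ 3.7  1.1 -2.8 -0.2 -2.9 -1.5  2.8  1.2]
centre [0.50226206 0.11155211 0.06343273]
jaw dir plan of b 53.2382053849033 el b 16.74661564628509 a [ 0.62939698 -0.63723583  0.44473581] -45.354583534830546 26.406436912649255
```

```bash
cat >> h.py <<'E'
def barpose(v,u,al):
    al=np.radians(al); f=lambda V,U,N:rackpt(R,U/1e3,V/1e3,N/1e3)
    a=(-np.cos(al),np.sin(al)); b=(np.sin(al),np.cos(al))
    pt=lambda s,t,n: f(v+s*a[0]+t*b[0],u+s*a[1]+t*b[1],n) # s along a from centre, t along b
    ap=pt(1,0,0)-pt(0,0,0); h=np.array([-ap[1],ap[0]]); h/=np.linalg.norm(h); 
    if h[1]<0:h=-h
    return pt,np.r_[h,0],np.degrees(np.arctan2(h[1],h[0]))
E
python3 - <<'E'
from h import *
for (v,u,al,g) in [(-68.8,-55.3,57,26),(-68,-48,68,20),(-68,-41,80,20),(-62,-41,85,20)]:
    pt,h,j=barpose(v,u,al); c=pt(36,-30,30)-h*g/1e3; print(al,"contact",pt(36,-30,30).round(4),"finger centre",c.round(4),"jaw",round(j,1),toXV(c).round(0), "centre",pt(0,0,15).round(4))
go(barpose(-68.8,-55.3,57)[0](36,-30,30)-barpose(-68.8,-55.3,57)[1]*.026,45)
E
```

```text
57 contact [0.4998 0.0667 0.0835] finger centre [0.4813 0.0485 0.0835] jaw 44.6 [ -67. -134.] centre [0.5022 0.1116 0.0634]
68 contact [0.5135 0.0691 0.0917] finger centre [0.5024 0.0524 0.0917] jaw 56.6 [ -46. -127.] centre [0.5085 0.1115 0.0673]
80 contact [0.5269 0.0728 0.0997] finger centre [0.5202 0.054  0.0997] jaw 70.3 [ -29. -123.] centre [0.5144 0.1107 0.071 ]
85 contact [0.5307 0.0811 0.1013] finger centre [0.5259 0.0617 0.1013] jaw 76.1 [ -25. -115.] centre [0.5152 0.1166 0.071 ]
t=10.90 pos [0.5417 0.1245 0.1996] jaw 55.7 w 0.362 F [ 0.  -0.7 -0.7]
target [0.4813 0.0485 0.0835]  need [-0.151  -0.1902 -0.2903] twist -0.179
```

```bash
python3 -m crank '[[0,-0.05,-0.063,0,0],[0,-0.05,-0.064,0,0],[0,-0.053,-0.064,0,0],[0,0,0,-0.05,0],[0,0,0,-0.06,0],[0,0,0,-0.06,0],[0,0,0,-0.06,0],[0,0,0,-0.05,0]]' 20; python3 -c "
from h import *
go([.5202,.054,.092],70)
"
```

```text
clock: 11.57
position: [0.4786, 0.0452, 0.0864]
ee_rot: [0.915, 3.004, 0.001]
force: [-0.7, -0.6, -0.3]
width: 0.005
t=11.57 pos [0.4786 0.0452 0.0864] jaw 56.1 w 0.005 F [-0.7 -0.6 -0.3]
target [0.5202 0.054  0.092 ]  need [0.1041 0.0219 0.014 ] twist 0.231
```

```bash
python3 -m crank '[[0,0.015,0.005,0,0.02],[0,0.015,0.005,0.002,0.03],[0,0.015,0.005,0.002,0.03],[0,0.015,0.004,0.003,0.03],[0,0.015,0.002,0.003,0.03],[0,0.015,0.001,0.003,0.04],[0,0.012,0,0.003,0.04],[0,0,0,0,0]]' 20; python3 -c "
from h import *
go([.5202,.054,.092],70)
im=arm.get_image('top');cv2.imwrite('pics/t5.png',cv2.resize(im[150:270,200:320,::-1],None,fx=5,fy=5))
"
```

```text
clock: 12.23
position: [0.5219, 0.0546, 0.0958]
ee_rot: [0.559, 3.087, 0.002]
force: [0.4, -0.7, 0.7]
width: 0.003
t=12.23 pos [0.5219 0.0546 0.0958] jaw 69.5 w 0.003 F [ 0.4 -0.7  0.7]
target [0.5202 0.054  0.092 ]  need [-0.0043 -0.0014 -0.0096] twist 0.009
```

View pics/t5.png

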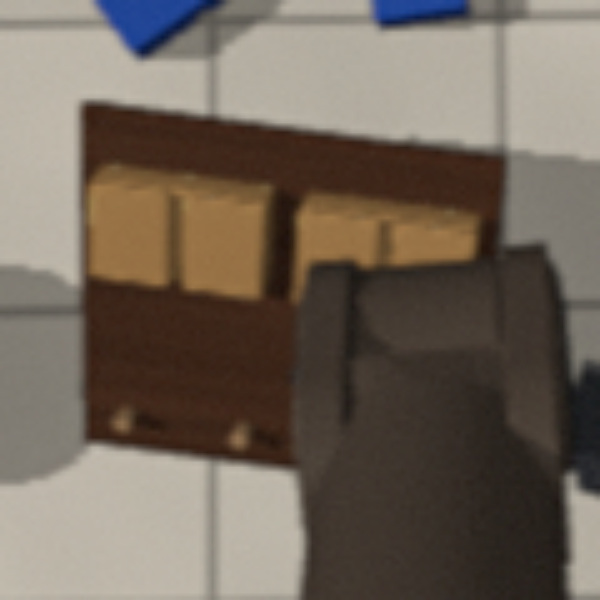

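```bash
python3 -m crank '[[0,-0.006,-0.02,0,0],[0,0,0,0.1,0],[0,0,0,0.1,0],[1,0.01,0.04,0.07,0.03],[1,0.02,0.06,0,0.04],[1,0.02,0.06,0,0.03],[1,0.015,0.03,0,0],[1,0,0,0,0]]' 20; python3 -c "
from h import *
im=arm.get_image('wrist');cv2.imwrite('pics/w11.png',im[:,:,::-1])
go(XV(-20,-70,.2),75); print(toXV(arm.observe()['position']))
"
```

```text
clock: 12.95
position: [0.5432, 0.1255, 0.2019]
ee_rot: [0.399, 3.116, 0.002]
force: [0.8, -0.3, 0.3]
width: 0.319
t=13.00 pos [0.5426 0.1231 0.2015] jaw 75.3 w 0.362 F [ 0.5 -1.5  0.5]
target [0.5366 0.1056 0.2   ]  need [-0.0151 -0.0439 -0.0038] twist -0.005
[-16.45544376 -51.7564159 ]
```

View pics/w11.png

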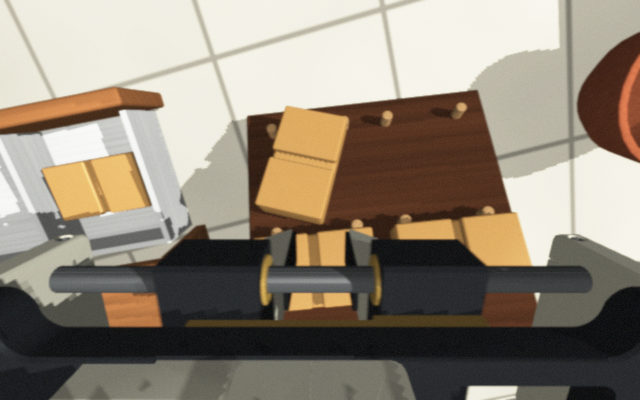

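```bash
python3 - <<'E'
from h import *
cal=arm.get_calibration("wrist")
p,res=barfit(cal,[((287,106),(-1,-1)),((349,117),(-1,1)),((322,223),(1,1)),((256,207),(1,-1))])
print(p,res)
# check pegs
for q in [(271,130),(387,118),(461,109),(356,223),(405,219)]: print(rackuv(R,q,cal,.014).round(0))
pt,h,j=barpose(*p); print(j,pt(0,0,15),pt(36,-30,30))
E
```

```text
[-63.00532967 -42.99200508  70.25627732] [-0.2  0.6 -0.1  1.2  0.9 -0.8 -0.6 -0.7]
[-87. -94.]
[-85.  20.]
[-85.  92.]
[ 15. -23.]
[16. 20.]
59.085254341009126 [0.51337942 0.11586576 0.06993843] [0.51984801 0.07416722 0.09524434]
```

```bash
python3 - <<'E'
from h import *
pt,h,j=barpose(-63,-43,70.3); p=pt(-15,0,15); print(p,h,j)
go([p[0],p[1],.0874],62)
E
```

```text
[0.50221469 0.12254121 0.06245064] [0.51302274 0.85837501 0.        ] 59.13461634480535
t=13.00 pos [0.5426 0.1231 0.2015] jaw 75.3 w 0.362 F [ 0.5 -1.5  0.5]
target [0.5022 0.1225 0.0874]  need [-0.101  -0.0015 -0.2853] twist -0.222
```

```bash
python3 -m crank '[[1,-0.05,0,0,-0.08],[1,-0.051,-0.001,0,-0.08],[1,0,0,0,-0.062],[1,0,0,-0.05,0],[1,0,0,-0.05,0],[1,0,0,-0.05,0],[1,0,0,-0.04,0],[1,0,0,0,0]]' 20; python3 -c "
from h import *
im=arm.get_image('wrist');cv2.imwrite('pics/w12.png',im[:,:,::-1])
go([.5022,.1225,.0874],62)
"
```

```text
clock: 13.67
position: [0.4999, 0.1195, 0.1229]
ee_rot: [-0.765, -3.042, 0.006]
force: [-0.7, -0.0, -0.9]
width: 0.942
t=13.72 pos [0.5008 0.1199 0.1244] jaw 61.8 w 0.974 F [-0.9  0.5  0.1]
target [0.5022 0.1225 0.0874]  need [ 0.0036  0.0065 -0.0926] twist 0.004
```

View pics/w12.png

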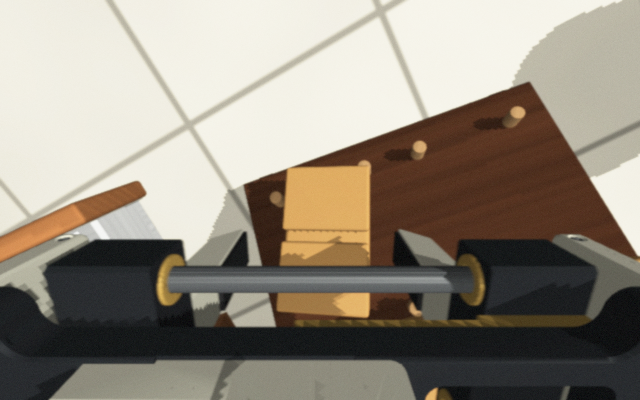

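```bash
python3 -m crank '[[1,0.003,0.006,-0.03,0],[1,0,0,-0.03,0],[1,0,0,-0.03,0],[1,-0.007,-0.012,-0.002,0.02],[1,-0.007,-0.012,-0.002,0.03],[1,-0.007,-0.012,-0.003,0.03],[1,-0.007,-0.012,-0.003,0.03],[1,0,0,0,0]]' 20; python3 -c "
from h import *
im=arm.get_image('wrist');cv2.imwrite('pics/w13.png',im[:,:,::-1])
go([.5022,.1225,.0874],62)
"
```

```text
clock: 14.38
position: [0.4921, 0.1032, 0.0869]
ee_rot: [0.585, 3.086, -0.001]
force: [0.1, -0.3, -0.3]
width: 1.0
t=14.43 pos [0.4924 0.104  0.0869] jaw 68.4 w 1.004 F [ 0.6 -0.1 -0. ]
target [0.5022 0.1225 0.0874]  need [0.0245 0.0463 0.0013] twist -0.107
```

View pics/w13.png

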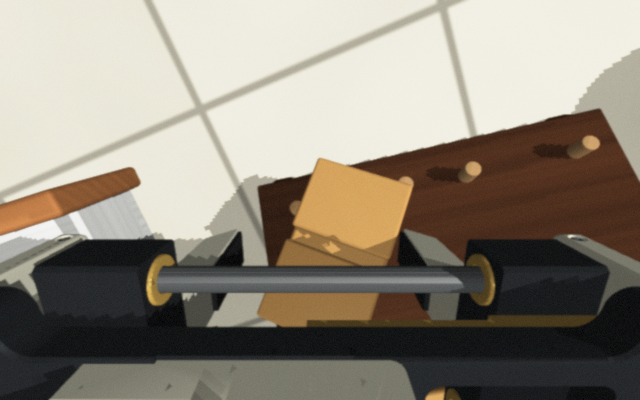

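```bash
python3 - <<'E'
from h import *
cal=arm.get_calibration("wrist")
p,res=barfit(cal,[((320,158),(-1,-1)),((413,187),(-1,1)),((375,320),(1,1)),((258,313),(1,-1))])
print(p,res,barpose(*p)[2])
p,res=barfit(cal,[((320,158),(-1,-1)),((413,187),(-1,1)),((258,313),(1,-1))])
print(p,res,barpose(*p)[2])
print(rackuv(R,(295,207),cal,.014),rackuv(R,(405,183),cal,.014),rackuv(R,(470,172),cal,.014))
E
```

```text
[-65.00985404 -60.95083344  61.51440577] [ -3.4 -10.9   0.  -18.   -4.7  25.7   6.2  -4.7] 49.41096450123069
[-68.48383815 -54.5141383   57.42263372] [-0.3 -2.   2.5 -1.5 -2.5  2.5] 45.02786880653233
[-88.78112507 -90.56800745] [-87.81513367 -17.90714144] [-85.24941423  22.55814932]
```

```bash
python3 -m crank '[[1,-0.005,-0.01,0.04,0],[0,0,0,0.1,-0.03],[0,0,0,0.03,-0.05],[0,0,-0.05,0,-0.05],[0,0,-0.05,0,-0.05],[0,-0.02,-0.04,0,0],[0,0,0,0,0],[0,0,0,0,0]]' 20; python3 -c "
from h import *
go([.4786,.0452,.0864],56)
"
```

```text
clock: 15.1
position: [0.4815, 0.0431, 0.1534]
ee_rot: [-0.879, -3.015, 0.001]
force: [-0.3, -0.0, 0.3]
width: 0.543
t=15.10 pos [0.4815 0.0431 0.1534] jaw 57.5 w 0.543 F [-0.3 -0.   0.3]
target [0.4786 0.0452 0.0864]  need [-0.0072  0.0053 -0.1676] twist -0.025
```

```bash
python3 -m crank '[[0,-0.007,0.003,0,0],[0,0,0,0,0],[0,0,0,0,0],[0,0,0,0,0],[0,0,0,-0.04,0],[0,0,0,-0.05,0],[0,0,0,-0.05,0],[0,0,0,-0.027,0]]' 20; python3 -m crank '[[0,0.015,0.005,0,0.02],[0,0.015,0.005,0.002,0.03],[0,0.015,0.005,0.002,0.03],[0,0.015,0.005,0.003,0.03],[0,0.015,0.005,0.003,0.03],[0,0.015,0.006,0.003,0.04],[0,0.014,0.006,0.003,0.04],[0,0.008,0.02,0.003,0.03]]' 20;python3 -c "
from h import *
go([.5279,.0686,.098],76)
"
```

```text
clock: 15.77
position: [0.4788, 0.0467, 0.0852]
ee_rot: [-0.872, -3.017, 0.001]
force: [-0.4, 0.8, 0.0]
width: 0.011
clock: 16.43
position: [0.5057, 0.0554, 0.0924]
ee_rot: [-0.473, -3.07, 0.033]
force: [-62.2, -60.4, 66.0]
width: 0.002
t=16.43 pos [0.5057 0.0554 0.0924] jaw 72.5 w 0.002 F [-62.2 -60.4  66. ]
target [0.5279 0.0686 0.098 ]  need [0.0555 0.0331 0.0139] twist 0.058
```

```bash
python3 -m crank '[[0,-0.06,-0.045,0.005,0],[0,-0.02,-0.02,0.01,0],[0,0,0,0.03,0],[0,0,0,0,0],[0,0,0,0,0],[0,0,0,0,0],[0,0,0,0,0],[0,0,0,0,0]]' 20;python3 -c "
from h import *
go([.5279,.0686,.098],76)
im=arm.get_image('wrist');cv2.imwrite('pics/w14.png',im[:,:,::-1])
im=arm.get_image('scene');cv2.imwrite('pics/s3.png',cv2.resize(im[100:260,260:430,::-1],None,fx=4,fy=3.7))"
```

```text
clock: 17.1
position: [0.4925, 0.0436, 0.1122]
ee_rot: [-0.47, -3.106, 0.0]
force: [0.4, -0.1, -0.2]
width: 0.004
t=17.10 pos [0.4925 0.0436 0.1122] jaw 72.8 w 0.004 F [ 0.4 -0.1 -0.2]
target [0.5279 0.0686 0.098 ]  need [ 0.0886  0.0624 -0.0355] twist 0.054
```

View pics/w14.png

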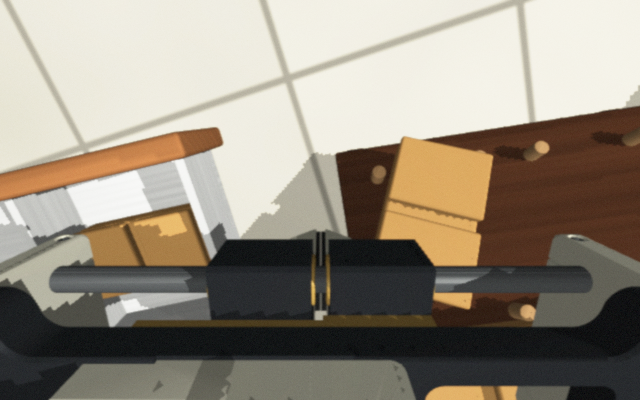

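View pics/s3.png

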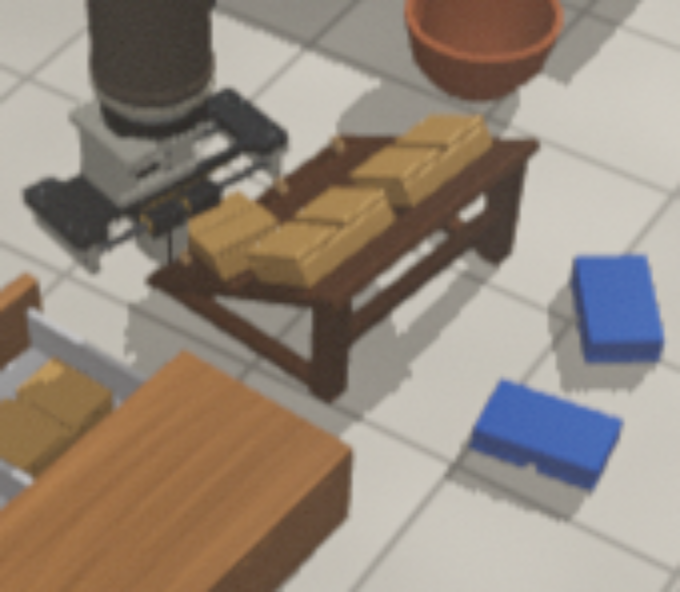

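```bash
python3 - <<'E'
from h import *
cal=arm.get_calibration("wrist")
p,res=barfit(cal,[((403,136),(-1,-1)),((493,156),(-1,1)),((470,308),(1,1))],init=(-68,-45,75))
print(p,res,barpose(*p)[2])
E
```

```text
[-66.13624748 -48.9785974   65.96261164] [-1.  -1.6  1.  -2.  -0.2  2.6] 54.28336397497574
```

```bash
python3 - <<'E'
from h import *
pt,h,j=barpose(-66.1,-49,66); p=pt(0,0,15); print(p,h,j)
go([p[0],p[1],p[2]+.005+.017],54)
E
```

```text
[0.50790425 0.11350797 0.06675468] [0.58319004 0.81233575 0.        ] 54.32477276257014
t=17.20 pos [0.4922 0.0434 0.1122] jaw 72.8 w 0.006 F [-0.3 -0.1 -0.8]
target [0.5079 0.1135 0.0888]  need [ 0.0392  0.1752 -0.0585] twist -0.313
```

```bash
python3 -m crank '[[1,0,0,0.09,-0.06],[1,0.013,0.055,0.01,-0.08],[1,0.013,0.06,0,-0.09],[1,0.013,0.06,0,-0.083],[1,0,0,0,0],[1,0,0,0,0],[1,0,0,0,0],[1,0,0,0,0]]' 20; python3 -m crank '[[1,0,0,0,0],[1,0,0,0,0],[1,0,0,0,0],[1,0,0,0,0],[1,0,0,-0.03,0],[1,0,0,-0.03,0],[1,0,0,-0.03,0],[1,0,0,0,0]]' 20; python3 -c "
from h import *
im=arm.get_image('wrist');cv2.imwrite('pics/w15.png',im[:,:,::-1])
go([.5079,.1135,.0888],54)
"
```

```text
clock: 17.87
position: [0.5076, 0.112, 0.1523]
ee_rot: [-0.973, -2.987, 0.001]
force: [0.1, -0.4, -0.2]
width: 0.536
clock: 18.53
position: [0.5066, 0.1129, 0.1148]
ee_rot: [-0.971, -2.985, 0.003]
force: [-1.0, -0.2, 0.2]
width: 1.001
t=18.58 pos [0.5071 0.1129 0.1158] jaw 53.9 w 0.997 F [-0.5 -0.2  1.2]
target [0.5079 0.1135 0.0888]  need [ 0.002   0.0016 -0.0675] twist 0.001
```

View pics/w15.png

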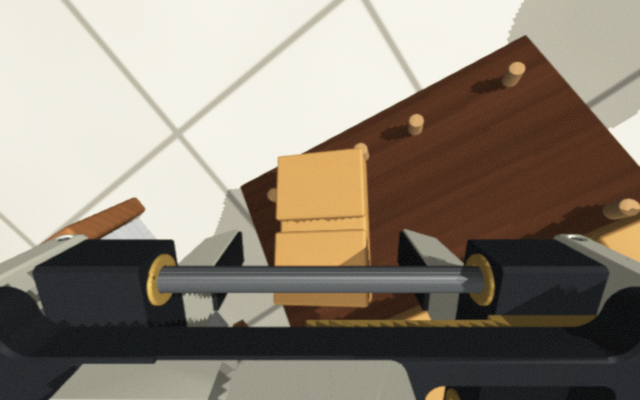

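```bash
python3 -m crank '[[1,0.002,0.001,-0.03,0],[1,0,0,-0.028,0],[0.8,0,0,0,0],[0.8,0,0,0,0],[0.8,0,0,-0.006,0],[0.8,0,0,-0.005,0],[0.8,0,0,-0.004,0],[0.8,0,0,0,0]]' 20; python3 -c "
from h import *
go([.5079,.1135,.0888],54)
"
```

```text
clock: 19.25
position: [0.5087, 0.1137, 0.0874]
ee_rot: [0.972, 2.987, 0.0]
force: [-0.4, -0.7, -0.2]
width: 0.799
t=19.25 pos [0.5087 0.1137 0.0874] jaw 53.9 w 0.799 F [-0.4 -0.7 -0.2]
target [0.5079 0.1135 0.0888]  need [-0.0019 -0.0004  0.0035] twist 0.001
```

```bash
python3 -m crank '[[0.8,0,0,-0.003,0],[0.8,0,0,-0.003,0],[0.8,0,0,-0.003,0],[0.8,0,0,0,0],[0.8,0,0,0,0],[0.8,0,0,0,0],[0.8,0,0,0,0],[0.8,0,0,0,0]]' 20; python3 -c "
from h import *
go([.5079,.1135,.0888],54)
"
```

```text
clock: 19.92
position: [0.5089, 0.1137, 0.0839]
ee_rot: [0.972, 2.987, 0.001]
force: [-0.9, -0.4, 3.9]
width: 0.8
t=19.92 pos [0.5089 0.1137 0.0839] jaw 53.9 w 0.800 F [-0.9 -0.4  3.9]
target [0.5079 0.1135 0.0888]  need [-0.0025 -0.0005  0.0122] twist 0.001
```

```bash
python3 -m crank '[[0,0,0,0.002,0],[0,0,0,0,0],[0,0,0,0,0],[0,0,0,0,0],[0,0,0,0,0],[0,0,0,0,0],[0,-0.003,0,0.006,0],[0,-0.006,0,0.01,0]]' 40; python3 -c "
from h import *
go([.5079,.1135,.0888],54)
im=arm.get_image('wrist');cv2.imwrite('pics/w16.png',im[:,:,::-1])
"
```

```text
clock: 20.58
position: [0.5048, 0.1137, 0.0907]
ee_rot: [-0.972, -2.987, 0.001]
force: [0.8, -0.6, -1.0]
width: 0.668
t=20.58 pos [0.5048 0.1137 0.0907] jaw 53.9 w 0.668 F [ 0.8 -0.6 -1. ]
target [0.5079 0.1135 0.0888]  need [ 0.0078 -0.0004 -0.0048] twist 0.001
```

View pics/w16.png

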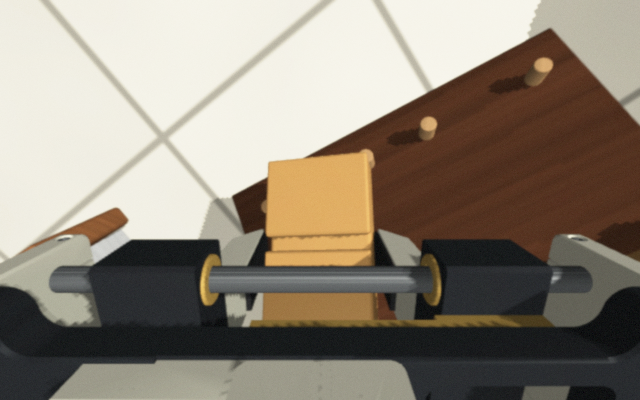

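```bash
python3 -m crank '[[0,-0.03,0,0.05,0],[0,-0.03,0,0.07,0],[0,-0.02,-0.03,0.07,0.08],[0,0,-0.097,0,0.09],[0,0,-0.097,0,0.09],[0,0,-0.097,0,0.09],[0,0,-0.097,0,0.09],[0,0,-0.097,0,0.093]]' 30; python3 -c "
from h import *
im=arm.get_image('wrist');cv2.imwrite('pics/w17.png',im[:,:,::-1])
go([.472,-.234,.12],86)
"
```

```text
clock: 21.3
position: [0.4727, -0.0939, 0.1674]
ee_rot: [0.103, 3.139, 0.0]
force: [0.9, 0.8, -1.7]
width: 0.679
t=21.35 pos [ 0.4721 -0.1036  0.1678] jaw 86.5 w 0.677 F [-0.4 -8.7 -1.1]
target [ 0.472 -0.234  0.12 ]  need [-2.000e-04 -3.259e-01 -1.194e-01] twist -0.008
```

View pics/w17.png

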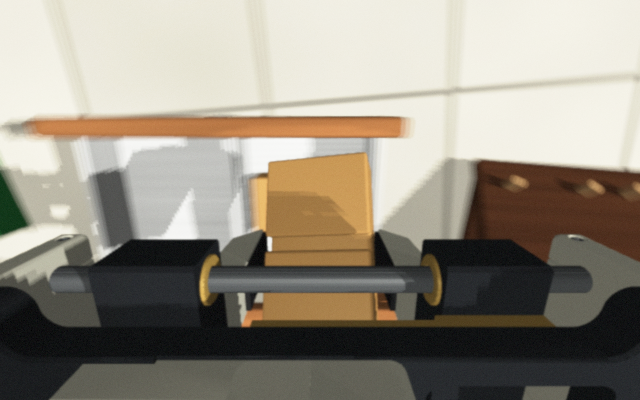

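```bash
python3 -m crank '[[0,0,-0.08,0,0],[0,0,-0.082,0,0],[0,0,-0.082,0,0],[0,0,-0.082,0,0],[0,0,0,0,0],[0,0,0,-0.07,0],[0,0,0,-0.07,0],[0,0,0,-0.05,0]]' 20; python3 -c "
from h import *
im=arm.get_image('top');cv2.imwrite('pics/t6.png',cv2.resize(im[180:290,310:440,::-1],None,fx=5,fy=5))
im=arm.get_image('scene');cv2.imwrite('pics/s6.png',cv2.resize(im[150:290,180:350,::-1],None,fx=4,fy=4))
go([.472,-.234,.07],86)
"
```

```text
clock: 22.02
position: [0.4726, -0.2222, 0.0895]
ee_rot: [-0.113, -3.139, -0.001]
force: [0.6, 0.4, -2.6]
width: 0.684
t=22.12 pos [ 0.471  -0.2214  0.0884] jaw 85.9 w 0.681 F [-0.1  0.3 -1.2]
target [ 0.472 -0.234  0.07 ]  need [ 0.0026 -0.0315 -0.046 ] twist 0.002
```

View pics/s6.png

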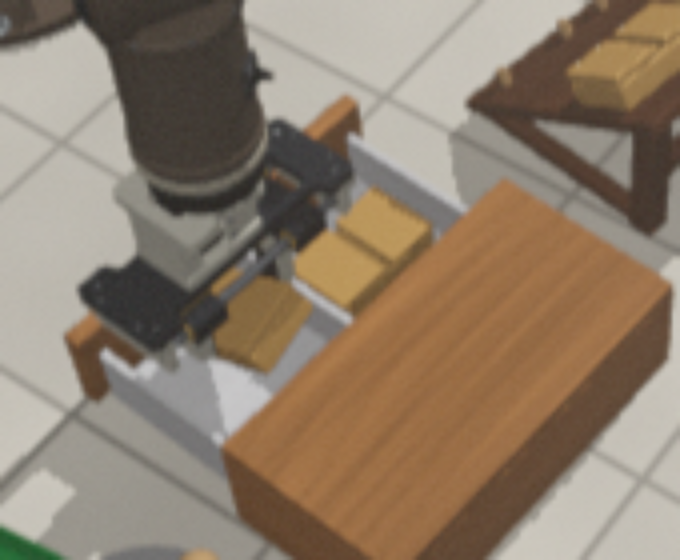

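View pics/t6.png

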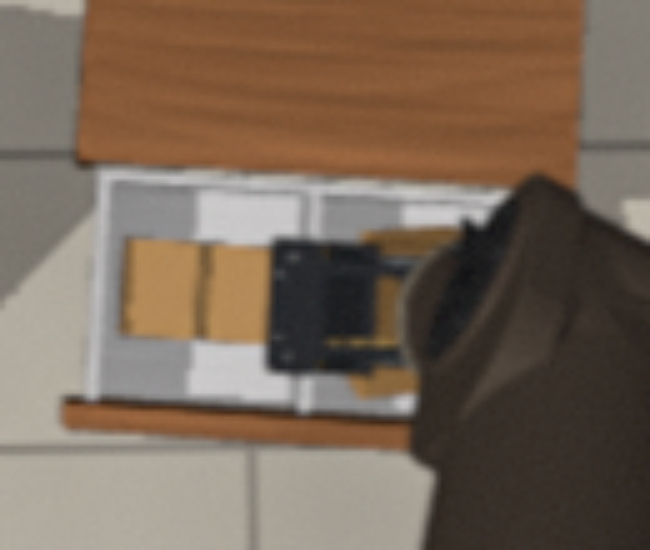

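```bash
python3 -m crank '[[0,0.002,-0.031,0,0],[0,0,0,-0.02,0],[0,0,0,-0.02,0],[0,0,0,-0.02,0],[0,0,0,-0.012,0],[0,0,0,-0.012,0],[0,0,0,-0.012,0],[0,0,0,0,0]]' 12; python3 -c "
from h import *
im=arm.get_image('wrist');cv2.imwrite('pics/w18.png',im[:,:,::-1])
go([.472,-.234,.042],86)
"
```

```text
clock: 22.78
position: [0.4734, -0.2347, 0.0516]
ee_rot: [-0.111, -3.138, -0.001]
force: [0.3, -0.5, -0.8]
width: 0.677
t=22.83 pos [ 0.4733 -0.2348  0.052 ] jaw 85.9 w 0.675 F [ 0.5 -0.1 -2.2]
target [ 0.472 -0.234  0.042]  need [-0.0033  0.002  -0.0249] twist 0.001
```

View pics/w18.png

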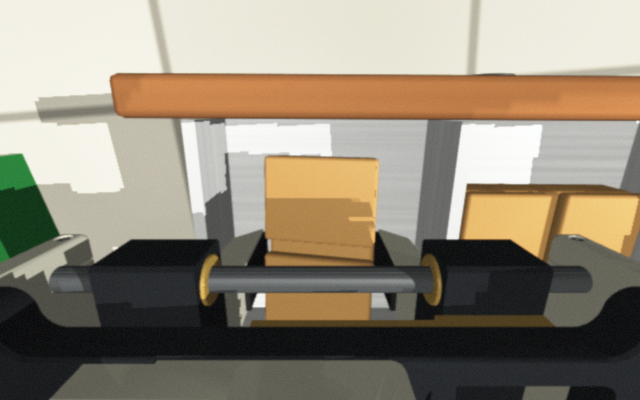

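```bash
python3 -m crank '[[0,0,0,-0.006,0],[0,0,0,-0.006,0],[0,0,0,-0.006,0],[0,0,0,-0.006,0],[0,0,0,0,0],[0,0,0,0,0],[0,0,0,0,0],[0,0,0,0,0]]' 8; python3 -c "
from h import *
im=arm.get_image('scene');cv2.imwrite('pics/s7.png',cv2.resize(im[150:290,180:350,::-1],None,fx=4,fy=4))
go([.472,-.234,.042],86)
"
```

```text
clock: 23.5
position: [0.4736, -0.2354, 0.0429]
ee_rot: [-0.112, -3.139, 0.0]
force: [-0.3, -0.4, -0.6]
width: 0.669
t=23.55 pos [ 0.4736 -0.2354  0.0429] jaw 85.9 w 0.672 F [-0.3 -0.1 -1.9]
target [ 0.472 -0.234  0.042]  need [-0.004   0.0034 -0.0022] twist 0.001
```

View pics/s7.png

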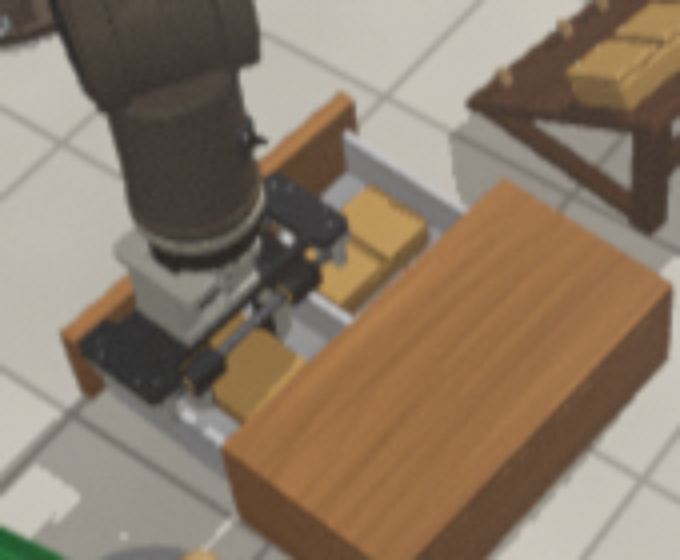

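```bash
python3 -m crank '[[0,0,0,-0.004,0],[0,0,0,-0.004,0],[0,0,0,-0.004,0],[0,0,0,0,0],[0,0,0,0,0],[0,0,0,0,0],[0,0,0,0,0],[0,0,0,0,0]]' 8; python3 -c "
from h import *
go([.472,-.234,.042],86)
im=arm.get_image('wrist');cv2.imwrite('pics/w19.png',im[:,:,::-1])
"
```

```text
clock: 24.22
position: [0.4738, -0.2356, 0.0381]
ee_rot: [-0.112, -3.14, 0.001]
force: [-0.7, -0.2, -1.2]
width: 0.658
t=24.22 pos [ 0.4738 -0.2356  0.0381] jaw 85.9 w 0.658 F [-0.7 -0.2 -1.2]
target [ 0.472 -0.234  0.042]  need [-0.0044  0.0039  0.0098] twist 0.002
```

View pics/w19.png

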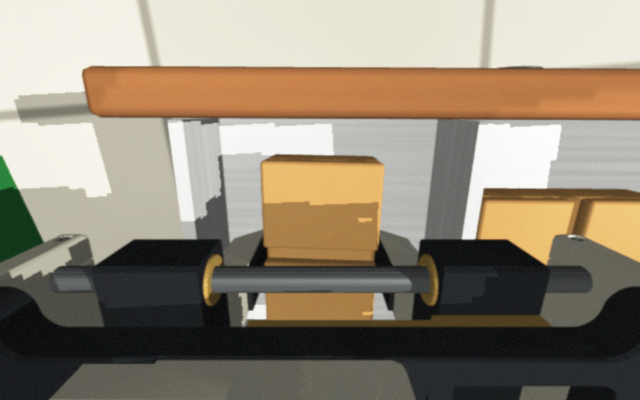

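```bash
python3 -m crank '[[0,0,0,-0.006,0],[0,0,0,-0.006,0],[0,0,0,-0.006,0],[0,0,0,0,0],[0,0,0,0,0],[0,0,0,0,0],[0,0,0,0,0],[0,0,0,0,0]]' 8; python3 -c "
from h import *
go([.472,-.234,.042],86)
im=arm.get_image('wrist');cv2.imwrite('pics/w20.png',im[:,:,::-1])
"
```

```text
clock: 24.93
position: [0.4747, -0.2352, 0.0313]
ee_rot: [0.111, 3.138, -0.0]
force: [1.4, 1.8, 4.9]
width: 0.653
t=24.93 pos [ 0.4747 -0.2352  0.0313] jaw 85.9 w 0.653 F [1.4 1.8 4.9]
target [ 0.472 -0.234  0.042]  need [-0.0068  0.0029  0.0268] twist 0.001
```

View pics/w20.png

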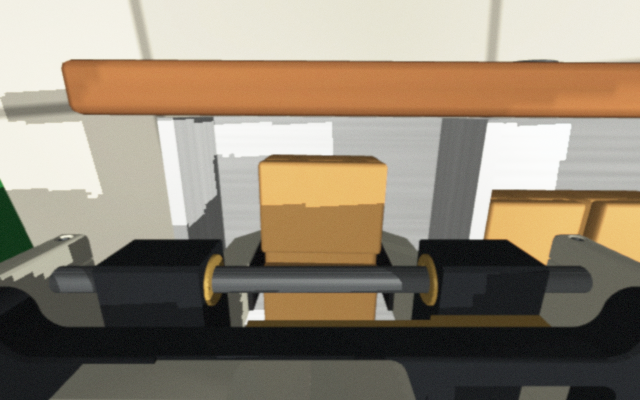

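```bash
python3 - <<'E'
from h import *
cal=arm.get_calibration("wrist")
for z in (.035,.04,.045,.05,.06):
    A=atz(cal,(263,162),z);B=atz(cal,(384,162),z);print(z,np.linalg.norm(A-B).round(4),A.round(4),B.round(4))
# predicted end corners if flat at TCP xy
E
```

```text
0.035 0.057 [ 0.4201 -0.2589  0.035 ] [ 0.4242 -0.202   0.035 ]
0.04 0.055 [ 0.4194 -0.2578  0.04  ] [ 0.4233 -0.203   0.04  ]
0.045 0.0529 [ 0.4186 -0.2568  0.045 ] [ 0.4224 -0.204   0.045 ]
0.05 0.0508 [ 0.4179 -0.2557  0.05  ] [ 0.4215 -0.2051  0.05  ]
0.06 0.0466 [ 0.4165 -0.2536  0.06  ] [ 0.4198 -0.2071  0.06  ]
```

```bash
python3 -m crank '[[0.8,0,0,0,0],[0.8,0,0,0,0],[0.8,0,0,0,0],[0.8,0,0,0.02,0],[0.8,0,0,0.06,0],[0.8,0,0,0.1,0],[0.8,0,0,0.1,0],[0.8,0,0.05,0.05,0]]' 8; python3 -c "
from h import *
go([.472,-.234,.042],86)
im=arm.get_image('wrist');cv2.imwrite('pics/w21.png',im[:,:,::-1])
im=arm.get_image('scene');cv2.imwrite('pics/s8.png',cv2.resize(im[150:290,180:350,::-1],None,fx=4,fy=4))
"
```

```text
clock: 25.65
position: [0.4746, -0.2197, 0.1677]
ee_rot: [0.12, 3.134, -0.006]
force: [0.9, 0.2, 0.1]
width: 0.794
t=25.65 pos [ 0.4746 -0.2197  0.1677] jaw 85.6 w 0.794 F [0.9 0.2 0.1]
target [ 0.472 -0.234  0.042]  need [-0.0066 -0.0358 -0.3143] twist 0.006
```

View pics/w21.png

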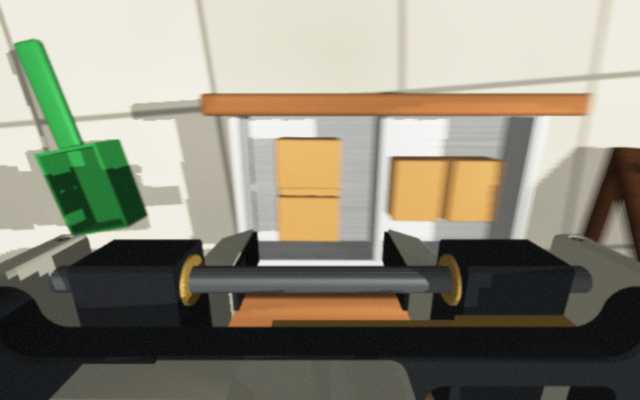

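View pics/s8.png

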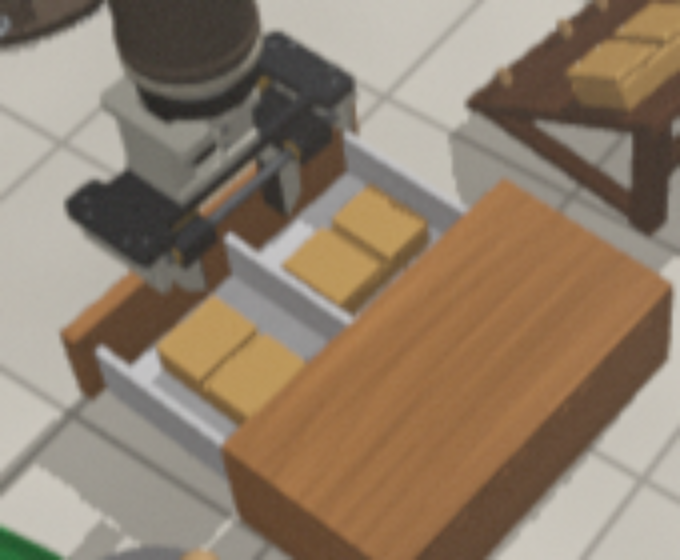

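```bash
python3 -c "
from h import *
print(arm.observe()['joints'].round(2))
go(XV(-28,-57.5,.115),-8); print(XV(22,-57.5,.141),XV(-28,-57.5,.115))
"
```

```text
[ 0.12  0.35  0.26  1.94 -0.12  0.86  1.94]
t=25.75 pos [ 0.4761 -0.2137  0.1671] jaw 86.0 w 0.804 F [ 0.7 -0.1 -0. ]
target [0.5304 0.119  0.115 ]  need [ 0.1358  0.8319 -0.1302] twist 1.433
[0.57990902 0.11210366 0.141     ] [0.53039266 0.1190412  0.115     ]
```

```bash
python3 -m crank '[[0,0.02,0.085,0,-0.112],[0,0.02,0.095,0,-0.112],[0,0.02,0.095,0,-0.112],[0,0.02,0.095,0,-0.112],[0,0.02,0.095,0,-0.112],[0,0.02,0.095,0,-0.112],[0,0.016,0.095,0,-0.112],[0,0,0.095,0,-0.112]]' 20; python3 -m crank '[[0,0,0.082,0,-0.112],[0,0,0,0,-0.112],[0,0,0,0,-0.112],[0,0,0,0,-0.112],[0,0,0,0,-0.112],[0,0,0,-0.03,-0.112],[0,0,0,-0.05,0],[0,0,0,-0.05,0]]' 20; python3 -c "
from h import *
go(XV(-28,-57.5,.115),-8)
im=arm.get_image('top');cv2.imwrite('pics/t7.png',cv2.resize(im[150:270,200:320,::-1],None,fx=5,fy=5))
"
```

```text
clock: 26.42
position: [0.5285, 0.0848, 0.1626]
ee_rot: [1.521, 2.748, -0.001]
force: [0.8, 0.1, 0.3]
width: 0.268
clock: 27.08
position: [0.528, 0.1158, 0.1102]
ee_rot: [2.369, 2.062, 0.0]
force: [0.9, -0.1, -0.4]
width: 0.008
t=27.08 pos [0.528  0.1158 0.1102] jaw -7.9 w 0.008 F [ 0.9 -0.1 -0.4]
target [0.5304 0.119  0.115 ]  need [0.006  0.008  0.0119] twist -0.001
```

View pics/t7.png

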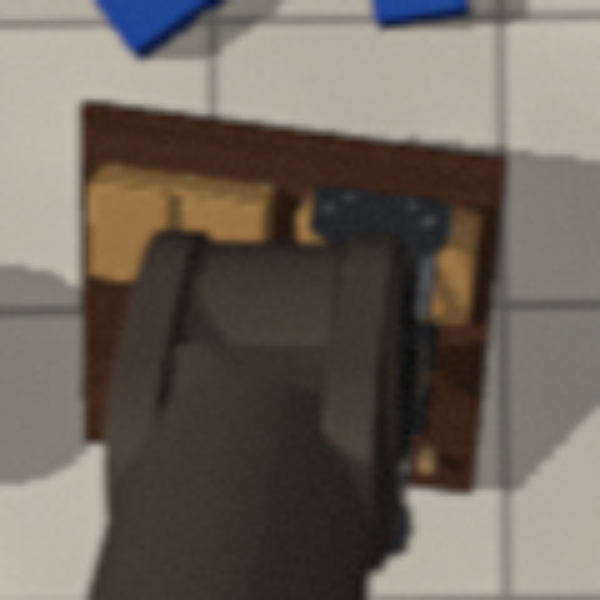

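```bash
python3 -m crank '[[0,0.017,0.006,0.012,0],[0,0.018,-0.002,0.009,0],[0,0.018,-0.003,0.009,0],[0,0.018,-0.002,0.009,0],[0,0.018,-0.003,0.01,0],[0,0.018,-0.002,0.01,0],[0,0.016,-0.003,0.01,0],[0,0.012,-0.002,0.007,0]]' 20; python3 -m crank '[[0,0,0,0,0],[0,-0.02,0.003,-0.01,0],[0,-0.03,0.004,-0.01,0],[0,0,0,0.05,0],[1,0,0,0.1,0],[1,0,0,0.05,0],[1,0.04,-0.005,0,0],[1,0.05,-0.006,0,0]]' 20;python3 -c "
from h import *
go(XV(60,-57.5,.2),-8)
im=arm.get_image('wrist');cv2.imwrite('pics/w22.png',im[:,:,::-1])
im=arm.get_image('scene');cv2.imwrite('pics/s9.png',cv2.resize(im[100:260,260:430,::-1],None,fx=4,fy=3.7))
"
```

```text
clock: 27.8
position: [0.5782, 0.1124, 0.1417]
ee_rot: [-2.363, -2.06, 0.009]
force: [-20.8, 2.6, 6.8]
width: 0.001
clock: 28.47
position: [0.5998, 0.1104, 0.2171]
ee_rot: [2.367, 2.063, 0.009]
force: [-0.3, 0.2, 0.2]
width: 0.25
t=28.47 pos [0.5998 0.1104 0.2171] jaw -7.8 w 0.250 F [-0.3  0.2  0.2]
target [0.6175 0.1068 0.2   ]  need [ 0.0444 -0.0089 -0.0428] twist -0.003
```

View pics/w22.png

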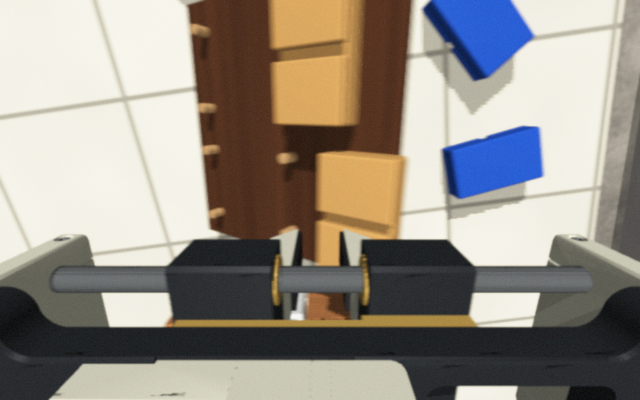

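View pics/s9.png

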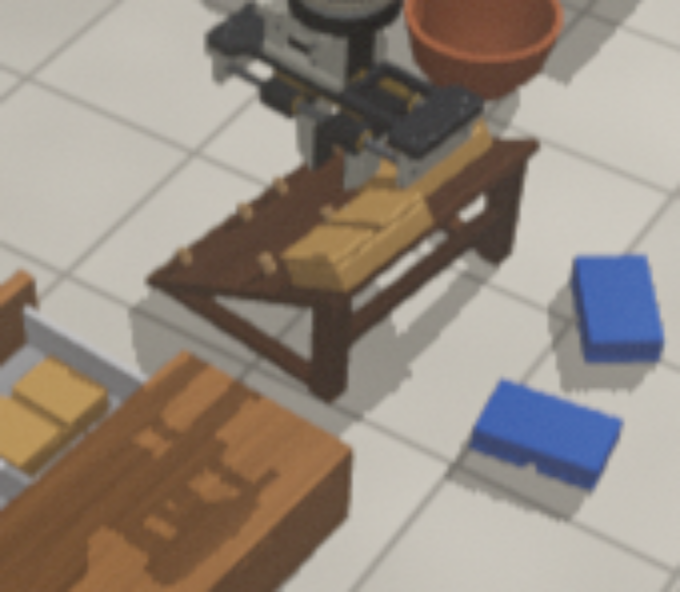

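```bash
python3 -c "
from h import *
cal=arm.get_calibration('wrist')
for q in [(318,152),(398,157),(404,157),(412,2),(408,130)]: print(q,rackuv(R,q,cal,.03).round(0),rackuv(R,q,cal,.0).round(0))
"
```

```text
(318, 152) [70. -9.] [ 51. -14.]
(398, 157) [129.  -9.] [120. -13.]
(404, 157) [132.  -8.] [124. -13.]
(412, 2) [130.  76.] [121.  85.]
(408, 130) [134.   8.] [125.   6.]
```

```bash
python3 -c "
from h import *
go(XV(72.6,-59,.149),-8)
"; python3 -m crank '[[1,0.036,-0.006,0,0],[1,0.036,-0.006,0,0],[1,0,0,0,0],[1,0,0,0,0],[1,0,0,0,0],[1,0,0,0,0],[1,0,0,0,0],[1,0,0,0,0]]' 20; python3 -c "
from h import *
go(XV(72.6,-59,.149),-8)
im=arm.get_image('wrist');cv2.imwrite('pics/w23.png',im[:,:,::-1])
"
```

```text
t=28.57 pos [0.6016 0.1093 0.2155] jaw -7.9 w 0.331 F [ 0.  -0.5 -0.5]
target [0.6298 0.1036 0.149 ]  need [ 0.0706 -0.0143 -0.1662] twist -0.001
clock: 29.23
position: [0.6264, 0.1056, 0.2135]
ee_rot: [-2.369, -2.064, -0.0]
force: [0.8, 0.0, 0.2]
width: 0.91
t=29.23 pos [0.6264 0.1056 0.2135] jaw -7.9 w 0.910 F [0.8 0.  0.2]
target [0.6298 0.1036 0.149 ]  need [ 0.0085 -0.0049 -0.1614] twist -0.002
```

View pics/w23.png

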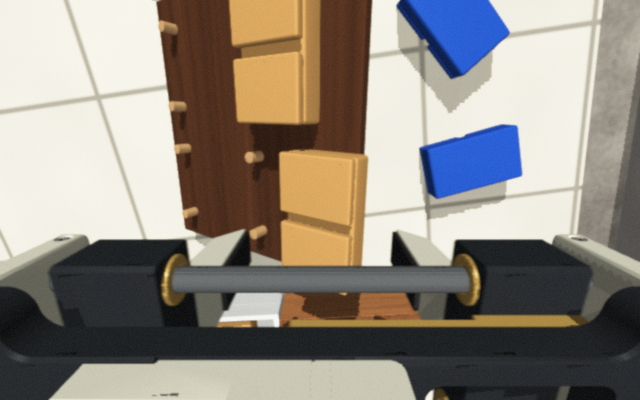

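```bash
python3 -m crank '[[1,0.004,-0.003,-0.06,0],[1,0.003,-0.002,-0.05,0],[1,0,0,-0.03,0],[1,0,0,-0.021,0],[0,0,0,0,0],[0,0,0,0,0],[0,0,0,0,0],[0,0,0,0,0]]' 30; python3 -c "
from h import *
go(XV(72.6,-59,.149),-8)
im=arm.get_image('scene');cv2.imwrite('pics/s10.png',cv2.resize(im[100:260,260:430,::-1],None,fx=4,fy=3.7))
"
```

```text
clock: 29.95
position: [0.6298, 0.1034, 0.1499]
ee_rot: [2.369, 2.063, 0.001]
force: [-10.4, 2.2, 3.8]
width: 0.759
t=29.95 pos [0.6298 0.1034 0.1499] jaw -7.9 w 0.759 F [-10.4   2.2   3.8]
target [0.6298 0.1036 0.149 ]  need [ 0.0001  0.0004 -0.0023] twist -0.002
```

View pics/s10.png

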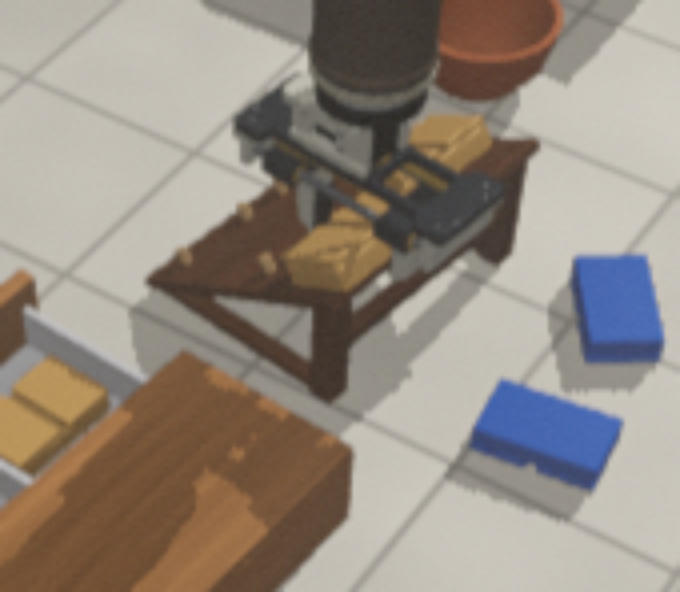

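```bash
python3 -m crank '[[0,0,0,0,0],[0,0,0,0,0],[0,0,0,0.005,0],[0,0,0,0.005,0],[0,0,0,0.005,0],[0,0,0,0.005,0],[0,0,0,0,0],[0,0,0,0,0]]' 30; python3 -c "
from h import *
go(XV(72.6,-59,.149),-8)
im=arm.get_image('wrist');cv2.imwrite('pics/w24.png',im[:,:,::-1])
"
```

```text
clock: 30.67
position: [0.6298, 0.1033, 0.1571]
ee_rot: [2.369, 2.063, 0.001]
force: [-0.6, 0.3, -2.6]
width: 0.695
t=30.67 pos [0.6298 0.1033 0.1571] jaw -7.9 w 0.695 F [-0.6  0.3 -2.6]
target [0.6298 0.1036 0.149 ]  need [-0.      0.0007 -0.0203] twist -0.002
```

View pics/w24.png

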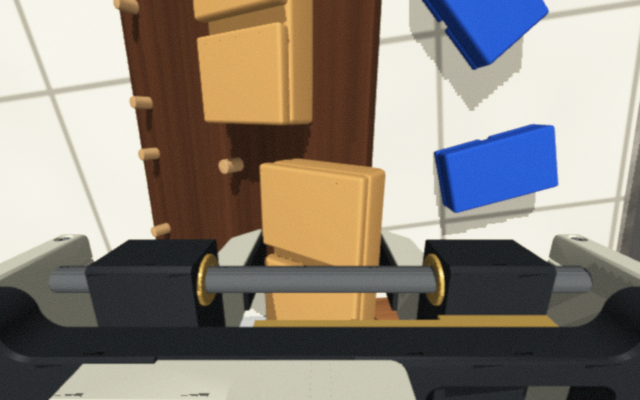

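```bash
python3 -m crank '[[0,0,0,0.05,0],[0,0,-0.02,0.06,0],[0,-0.06,-0.08,0,0.02],[0,-0.06,-0.085,0,0.02],[0,-0.06,-0.085,0,0.024],[0,-0.06,-0.085,0,0],[0,-0.06,-0.085,0,0],[0,-0.06,-0.085,0,0]]' 30; python3 -c "
from h import *
go([.481,-.106,.1],-4)
im=arm.get_image('wrist');cv2.imwrite('pics/w25.png',im[:,:,::-1])
"
```

```text
clock: 31.38
position: [0.4842, -0.1081, 0.201]
ee_rot: [2.298, 2.141, 0.001]
force: [0.4, -2.1, -1.2]
width: 0.693
t=31.38 pos [ 0.4842 -0.1081  0.201 ] jaw -4.0 w 0.693 F [ 0.4 -2.1 -1.2]
target [ 0.481 -0.106  0.1  ]  need [-0.008   0.0052 -0.2526] twist 0.001
```

View pics/w25.png

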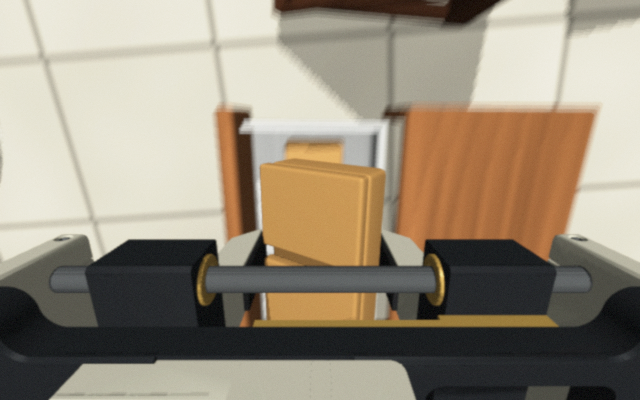

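```bash
python3 -m crank '[[0,-0.008,0.005,-0.09,0],[0,0,0,-0.09,0],[0,0,0,-0.07,0],[0,0,0,-0.02,0],[0,0,0,-0.015,0],[0,0,0,-0.012,0],[0,0,0,-0.01,0],[0,0,0,0,0]]' 12; python3 -c "
from h import *
go([.481,-.106,.065],-4)
im=arm.get_image('scene');cv2.imwrite('pics/s11.png',cv2.resize(im[150:290,180:350,::-1],None,fx=4,fy=4))
"
```

```text
clock: 32.1
position: [0.4831, -0.1047, 0.0786]
ee_rot: [2.298, 2.141, 0.001]
force: [-0.0, -0.3, -2.6]
width: 0.705
t=32.10 pos [ 0.4831 -0.1047  0.0786] jaw -4.0 w 0.705 F [-0.  -0.3 -2.6]
target [ 0.481 -0.106  0.065]  need [-0.0052 -0.0034 -0.034 ] twist 0.001
```

View pics/s11.png

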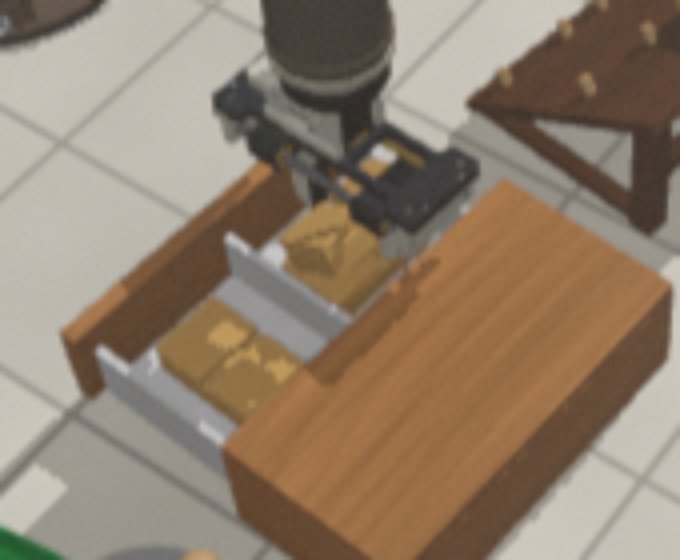

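```bash
python3 -m crank '[[0,-0.004,-0.003,-0.01,0],[0,0,0,-0.01,0],[0,0,0,-0.007,0],[0,0,0,0,0],[0,0,0,0,0],[0,0,0,0,0],[0,0,0,0,0],[0,0,0,0,0]]' 12; python3 -c "
from h import *
go([.481,-.106,.065],-4)
im=arm.get_image('wrist');cv2.imwrite('pics/w26.png',im[:,:,::-1])
"
```

```text
clock: 32.82
position: [0.4825, -0.1058, 0.0684]
ee_rot: [2.296, 2.141, 0.004]
force: [2.5, 1.8, 7.3]
width: 0.713
t=32.82 pos [ 0.4825 -0.1058  0.0684] jaw -4.0 w 0.713 F [2.5 1.8 7.3]
target [ 0.481 -0.106  0.065]  need [-0.0036 -0.0005 -0.0086] twist 0.0
```

View pics/w26.png

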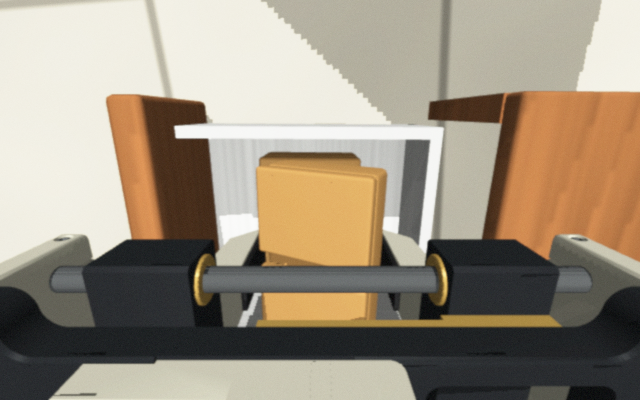

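```bash
python3 -m crank '[[0,0,0,-0.005,0],[0,0,0,-0.005,0],[0,0,0,-0.005,0],[0,0,0,0,0],[0.78,0,0,0,0],[0.78,0,0,0,0],[0.82,0,0,0,0],[0.82,0,0,0,0]]' 5; python3 -c "
from h import *
go([.481,-.106,.065],-4)
im=arm.get_image('wrist');cv2.imwrite('pics/w27.png',im[:,:,::-1])
"
```

```text
clock: 33.53
position: [0.4799, -0.1059, 0.061]
ee_rot: [-2.298, -2.14, 0.002]
force: [-0.1, 0.1, -1.2]
width: 0.815
t=33.53 pos [ 0.4799 -0.1059  0.061 ] jaw -4.1 w 0.815 F [-0.1  0.1 -1.2]
target [ 0.481 -0.106  0.065]  need [ 0.0027 -0.0003  0.0099] twist 0.001
```

View pics/w27.png

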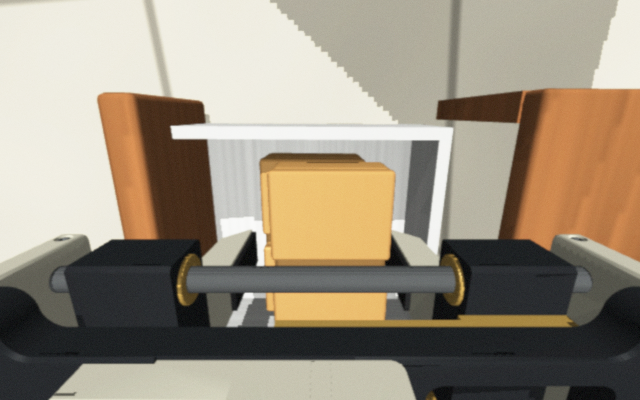

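```bash
python3 -m crank '[[0.82,0,0,0.04,0],[0.82,0,0,0.08,0],[0,0,0,0.1,0],[0,0,0,0.05,0],[0,0.01,0.095,0,-0.02],[0,0.012,0.097,0,-0.02],[0,0.012,0.097,0,-0.024],[0,0.012,0.097,0,0]]' 20; python3 -c "
from h import *
go(XV(-28,57.5,.115),-8)
"
```

```text
clock: 34.25
position: [0.4989, 0.0501, 0.1696]
ee_rot: [-2.371, -2.06, -0.001]
force: [0.8, -0.4, 0.1]
width: 0.436
t=34.25 pos [0.4989 0.0501 0.1696] jaw -8.0 w 0.436 F [ 0.8 -0.4  0.1]
target [0.5463 0.2329 0.115 ]  need [ 0.1187  0.4571 -0.1364] twist 0.0
```

```bash
python3 -m crank '[[0,0.024,0.091,0,0],[0,0.024,0.091,0,0],[0,0.024,0.091,0,0],[0,0.024,0.091,0,0],[0,0.022,0.09,-0.02,0],[0,0,0,-0.055,0],[0,0,0,-0.055,0],[0,0,0,0,0]]' 20; python3 -c "
from h import *
go(XV(-28,57.5,.115),-8); go(XV(26,57.5,.143),-8)
"
```

```text
clock: 34.92
position: [0.5436, 0.23, 0.1134]
ee_rot: [-2.366, -2.064, 0.011]
force: [-1.8, -0.8, -0.6]
width: 0.004
t=34.92 pos [0.5436 0.23   0.1134] jaw -7.8 w 0.004 F [-1.8 -0.8 -0.6]
target [0.5463 0.2329 0.115 ]  need [0.007  0.0074 0.0041] twist -0.003
t=34.92 pos [0.5436 0.23   0.1134] jaw -7.8 w 0.004 F [-1.8 -0.8 -0.6]
target [0.5998 0.2254 0.143 ]  need [ 0.1406 -0.0113  0.0741] twist -0.003
```

```bash
python3 -m crank '[[0,0.018,-0.002,0.009,0],[0,0.018,-0.002,0.009,0],[0,0.018,-0.002,0.009,0],[0,0.018,-0.002,0.009,0],[0,0.018,-0.002,0.009,0],[0,0.018,-0.002,0.009,0],[0,0.018,-0.002,0.009,0],[0,0.016,-0.002,0.008,0]]' 20; python3 -m crank '[[0,0,0,0,0],[0,-0.02,0.003,-0.01,0],[0,-0.03,0.004,-0.01,0],[0,0,0,0.05,0],[1,0,0,0.1,0],[1,0,0,0.05,0],[1,0.055,-0.007,0,0],[1,0.055,-0.008,0,0]]' 20;python3 -c "
from h import *
go(XV(74,57.5,.2),-8)
im=arm.get_image('wrist');cv2.imwrite('pics/w28.png',im[:,:,::-1])
"
```

```text
clock: 35.58
position: [0.5941, 0.225, 0.1451]
ee_rot: [-2.356, -2.056, 0.022]
force: [-40.2, 2.6, 16.2]
width: 0.006
clock: 36.25
position: [0.6293, 0.221, 0.2223]
ee_rot: [2.367, 2.064, 0.01]
force: [0.3, 0.5, 0.1]
width: 0.246
t=36.25 pos [0.6293 0.221  0.2223] jaw -7.8 w 0.246 F [0.3 0.5 0.1]
target [0.6474 0.2188 0.2   ]  need [ 0.0452 -0.0054 -0.0557] twist -0.003
```

View pics/w28.png

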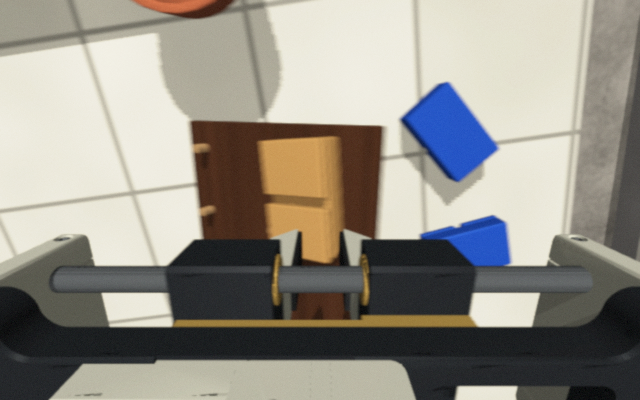

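```bash
python3 -c "
from h import *
cal=arm.get_calibration('wrist')
for q in [(258,142),(325,138),(323,262)]: print(q,rackuv(R,q,cal,.03).round(0))
for q in [(383,128),(192,122)]: print(q,rackuv(R,q,cal,.0).round(0))
im=arm.get_image('top');cv2.imwrite('pics/t8.png',cv2.resize(im[150:270,200:320,::-1],None,fx=5,fy=5))
"
```

```text
(258, 142) [ 31. 108.]
(325, 138) [ 94. 114.]
(323, 262) [93. 18.]
(383, 128) [125. 120.]
(192, 122) [-93. 122.]
```

View pics/t8.png

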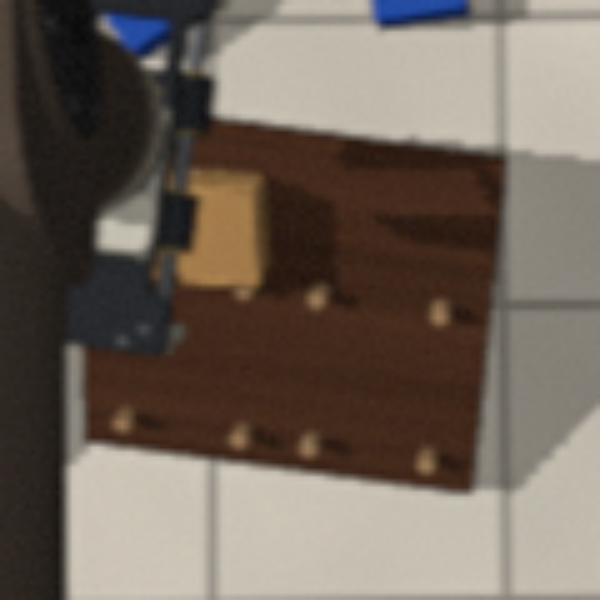

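```bash
python3 -c "
from h import *
go(XV(-28,57,.116),-8)"; python3 -m crank '[[0,-0.07,0.01,0,0],[0,-0.07,0.01,0,0],[0,-0.067,0.01,0,0],[0,0,0.003,-0.08,0],[0,0,0,-0.08,0],[0,0,0,-0.08,0],[0,0,0,-0.026,0],[0,0,0,0,0]]' 20; python3 -c "
from h import *
go(XV(-28,57,.116),-8); print(toXV(arm.observe()['position']))"
```

```text
t=36.35 pos [0.6311 0.2185 0.2202] jaw -8.1 w 0.334 F [ 0.4 -0.1 -0.6]
target [0.5463 0.2324 0.116 ]  need [-0.2121  0.0348 -0.2606] twist 0.001
clock: 37.02
position: [0.5432, 0.2329, 0.1099]
ee_rot: [-2.369, -2.062, 0.006]
force: [-0.1, -0.7, -0.6]
width: 0.005
t=37.02 pos [0.5432 0.2329 0.1099] jaw -7.9 w 0.005 F [-0.1 -0.7 -0.6]
target [0.5463 0.2324 0.116 ]  need [ 0.0078 -0.0013  0.0153] twist -0.001
[-31.15610172  57.07208583]
```

```bash
python3 -m crank '[[0,0.02,-0.003,0.015,0],[0,0.02,-0.003,0.011,0],[0,0.02,-0.003,0.01,0],[0,0.018,-0.002,0.01,0],[0,0.018,-0.002,0.01,0],[0,0.018,-0.002,0.01,0],[0,0.018,-0.002,0.01,0],[0,0.014,-0.002,0.008,0]]' 20; python3 -c "
from h import *
go(XV(26,57,.143),-8)
im=arm.get_image('scene');cv2.imwrite('pics/s12.png',cv2.resize(im[80:240,280:450,::-1],None,fx=4,fy=3.7))"
```

```text
clock: 37.68
position: [0.5971, 0.2277, 0.1455]
ee_rot: [-2.359, -2.059, 0.013]
force: [-27.8, 2.6, 10.0]
width: 0.004
t=37.68 pos [0.5971 0.2277 0.1455] jaw -7.8 w 0.004 F [-27.8   2.6  10. ]
target [0.5998 0.2249 0.143 ]  need [ 0.0066 -0.007  -0.0061] twist -0.004
```

View pics/s12.png

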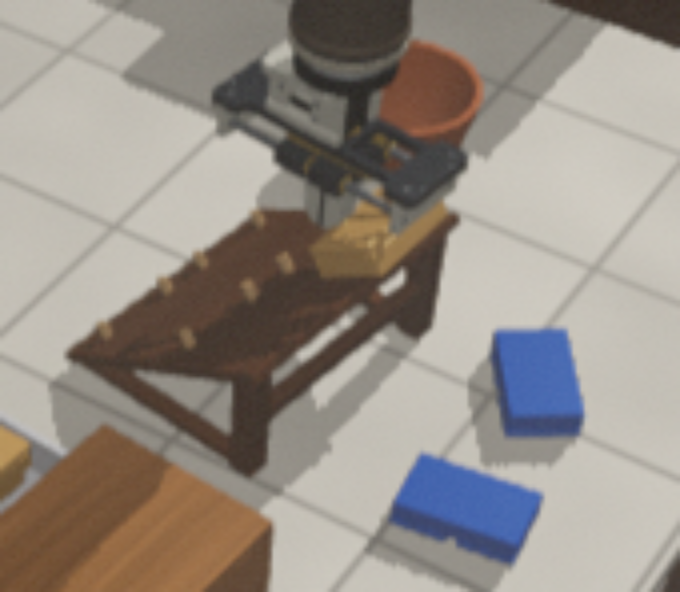

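```bash
python3 -m crank '[[0,-0.01,0.001,-0.004,0],[0,-0.01,0.001,-0.005,0],[0,-0.01,0.001,-0.006,0],[0,-0.012,0.002,-0.008,0],[0,-0.02,0.003,-0.012,0],[0,-0.02,0.003,0,0],[1,0,0,0.1,0],[1,0,0,0.1,0]]' 20; python3 -c "
from h import *
go(XV(26,57,.143),-8)
im=arm.get_image('scene');cv2.imwrite('pics/s13.png',cv2.resize(im[80:240,280:450,::-1],None,fx=4,fy=3.7))"
```

```text
clock: 38.4
position: [0.568, 0.2303, 0.2105]
ee_rot: [-2.368, -2.063, 0.008]
force: [1.3, -0.1, 0.9]
width: 0.096
t=38.40 pos [0.568  0.2303 0.2105] jaw -7.9 w 0.096 F [ 1.3 -0.1  0.9]
target [0.5998 0.2249 0.143 ]  need [ 0.0794 -0.0133 -0.1687] twist -0.002
```

View pics/s13.png

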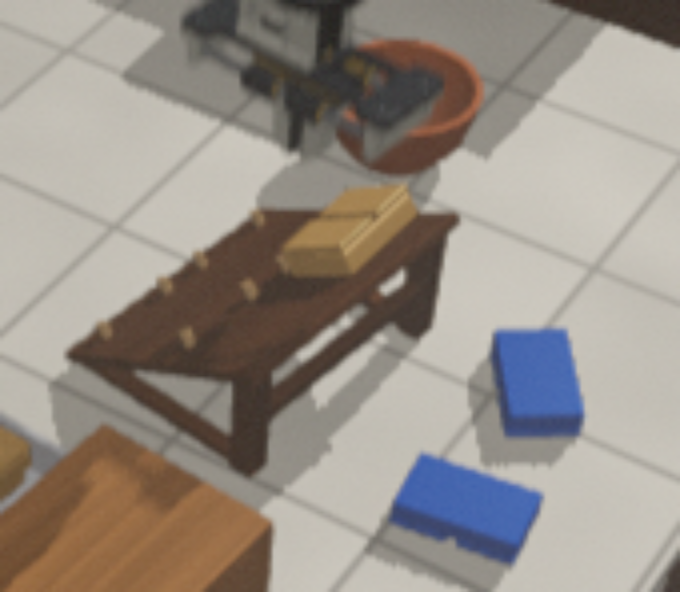

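```bash
python3 -c "
from h import *
go(XV(22,133,.13),82)"; python3 -m crank '[[0,0.02,0.03,0,0.117],[0,0.02,0.04,0,0.117],[0,0.02,0.045,0,0.117],[0,0.016,0.045,0,0.117],[0,0,0.03,0,0.117],[0,0,0,0,0.117],[0,0,0,0,0.117],[0,0,0,0,0.117]]' 20; python3 -c "
from h import *
go(XV(22,133,.13),82)"
```

```text
t=38.45 pos [0.5728 0.231  0.2201] jaw -7.9 w 0.145 F [4.7 0.4 5.9]
target [0.6063 0.3008 0.13  ]  need [ 0.0838  0.1743 -0.2253] twist 1.499
clock: 39.12
position: [0.6005, 0.3069, 0.2115]
ee_rot: [1.109, 2.938, 0.001]
force: [-0.3, -0.0, -1.0]
width: 0.005
t=39.12 pos [0.6005 0.3069 0.2115] jaw 48.6 w 0.005 F [-0.3 -0.  -1. ]
target [0.6063 0.3008 0.13  ]  need [ 0.0146 -0.0153 -0.2037] twist 0.556
```

```bash
python3 -m crank '[[0,0.014,-0.014,0,0.116],[0,0,0,0,0.116],[0,0,0,-0.05,0.116],[0,0,0,-0.05,0.116],[0,0,0,-0.05,0.092],[0,0,0,-0.05,0],[0,0,-0.01,0,0],[0,-0.002,-0.012,0,0]]' 20; python3 -m crank '[[0,-0.002,-0.012,0,0],[0,-0.002,-0.012,0,0],[0,-0.002,-0.012,0,0],[0,-0.002,-0.012,0,0],[0,-0.002,-0.012,0,0],[0,0,0.015,0,0],[0,0,0.01,0.04,0],[1,0,0,0.1,0]]' 20; python3 -c "
from h import *
im=arm.get_image('wrist');cv2.imwrite('pics/w30.png',im[:,:,::-1])
print(toXV(arm.observe()['position'])); go(XV(75.5,132,.154),82)"
```

```text
clock: 39.78
position: [0.6048, 0.2923, 0.1308]
ee_rot: [-0.229, -3.132, 0.001]
force: [0.4, 0.8, -0.8]
width: 0.005
clock: 40.45
position: [0.5977, 0.2777, 0.1822]
ee_rot: [-0.227, -3.124, 0.009]
force: [-0.0, 0.0, -0.6]
width: 0.04
[ 21.20507848 111.22924344]
t=40.50 pos [0.6025 0.2793 0.1938] jaw 81.6 w 0.081 F [3.4 0.9 7.1]
target [0.6592 0.2923 0.154 ]  need [ 0.1416  0.0326 -0.0996] twist 0.006
```

View pics/w30.png

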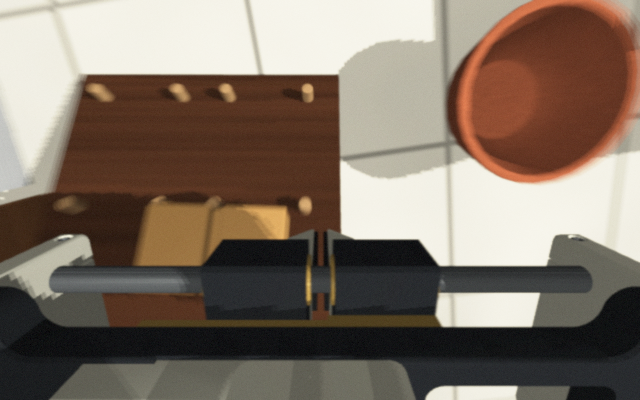

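```bash
python3 -m crank '[[1,0.05,0.01,0.02,0],[1,0.05,0.012,0,0],[1,0.046,0.01,0,0],[1,0,0,0,0],[1,0,0,0,0],[1,0,0,0,0],[1,0,0,0,0],[1,0,0,0,0]]' 20; python3 -c "
from h import *
go(XV(78,132,.157),82)
im=arm.get_image('wrist');cv2.imwrite('pics/w31.png',im[:,:,::-1])"
```

```text
clock: 41.17
position: [0.6589, 0.2909, 0.1951]
ee_rot: [-0.229, -3.133, 0.0]
force: [-0.3, -0.7, -0.0]
width: 0.65
t=41.17 pos [0.6589 0.2909 0.1951] jaw 81.6 w 0.650 F [-0.3 -0.7 -0. ]
target [0.6617 0.292  0.157 ]  need [ 0.0069  0.0027 -0.0951] twist 0.006
```

View pics/w31.png

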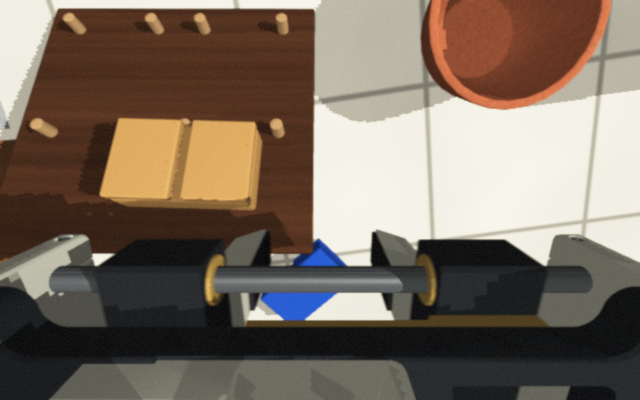

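```bash
python3 -m crank '[[1,0.007,0.003,0,0],[1,0,0,-0.01,0],[1,0,0,-0.02,0],[1,0,0,-0.03,0],[1,0,0,-0.03,0],[1,-0.01,0.002,-0.004,0],[1,-0.01,0.003,-0.006,0],[1,-0.01,0.004,-0.006,0]]' 20; python3 -m crank '[[1,-0.01,0.005,-0.006,0],[1,-0.01,0.006,-0.006,0],[1,-0.01,0.006,-0.006,0],[1,-0.01,0.006,-0.006,0],[1,-0.01,0.004,-0.006,0],[1,-0.008,0.003,-0.005,0],[1,0,0,0,0],[1,0,0,0,0]]' 20; python3 -c "
from h import *
go(XV(46,142,.137),82);print(toXV(arm.observe()['position']))
im=arm.get_image('wrist');cv2.imwrite('pics/w32.png',im[:,:,::-1])"
```

```text
clock: 41.88
position: [0.6503, 0.2961, 0.1524]
ee_rot: [0.229, 3.133, 0.001]
force: [1.6, 1.0, 0.8]
width: 1.0
clock: 42.55
position: [0.6277, 0.3112, 0.1399]
ee_rot: [0.225, 3.13, 0.008]
force: [4.1, 9.1, 2.8]
width: 0.999
t=42.55 pos [0.6277 0.3112 0.1399] jaw 81.8 w 0.999 F [4.1 9.1 2.8]
target [0.6314 0.3063 0.137 ]  need [ 0.0091 -0.0122 -0.0073] twist 0.004
[ 41.70328834 146.33128721]
```

View pics/w32.png

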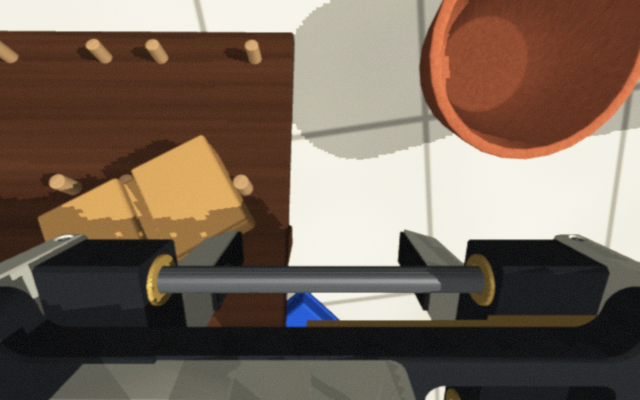

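```bash
python3 -c "
from h import *
go(XV(-20,-20,.175),82)"; python3 -m crank '[[1,0.03,-0.004,0.02,0],[0,0,0,0.1,0],[0,-0.06,-0.06,0.02,0],[0,-0.06,-0.08,0,0],[0,-0.05,-0.09,0,0],[0,-0.03,-0.095,0,0],[0,-0.02,-0.06,0,0],[0,0,0,0,0]]' 20; python3 -c "
from h import *
go(XV(-20,-20,.122),82);go(XV(28,-18,.142),82);go(XV(61,-8,.1514),82)
im=arm.get_image('wrist');cv2.imwrite('pics/w33.png',im[:,:,::-1])"
```

```text
t=42.60 pos [0.6277 0.3112 0.1399] jaw 81.8 w 0.996 F [4.5 8.1 2.6]
target [0.5435 0.1551 0.175 ]  need [-0.2105 -0.3904  0.0877] twist 0.004
clock: 43.27
position: [0.549, 0.145, 0.1947]
ee_rot: [-0.24, -3.131, 0.006]
force: [0.0, 0.1, -0.1]
width: 0.538
t=43.27 pos [0.549  0.145  0.1947] jaw 81.2 w 0.538 F [ 0.   0.1 -0.1]
target [0.5435 0.1551 0.122 ]  need [-0.0137  0.0252 -0.1818] twist 0.013
t=43.27 pos [0.549  0.145  0.1947] jaw 81.2 w 0.538 F [ 0.   0.1 -0.1]
target [0.5913 0.1504 0.142 ]  need [ 0.1058  0.0135 -0.1318] twist 0.013
t=43.27 pos [0.549  0.145  0.1947] jaw 81.2 w 0.538 F [ 0.   0.1 -0.1]
target [0.6254 0.1557 0.1514]  need [ 0.191   0.0268 -0.1083] twist 0.013
```

View pics/w33.png

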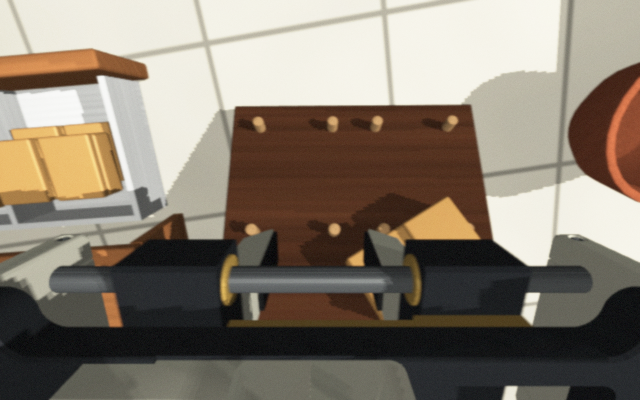

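```bash
python3 -m crank '[[0,-0.014,0.025,0,0.006],[0,0,0,-0.03,0.006],[0,0,0,-0.04,0],[0,0,0,-0.04,0],[0,0,0,-0.04,0],[0,0,0,-0.03,0],[0,0.01,0,0,0],[0,0.012,-0.001,0.004,0]]' 20; python3 -m crank '[[0,0.014,-0.001,0.006,0],[0,0.014,-0.001,0.006,0],[0,0.014,-0.001,0.006,0],[0,0.014,-0.001,0.006,0],[0,0.014,-0.001,0.006,0],[0,0.014,-0.001,0.006,0],[0,0.014,-0.001,0.007,0],[0,0,0,0,0]]' 20; python3 -c "
from h import *
go(XV(28,-18,.142),82);go(XV(61,-8,.1514),82);print(toXV(arm.observe()['position']))
im=arm.get_image('top');cv2.imwrite('pics/t9.png',cv2.resize(im[150:270,200:320,::-1],None,fx=5,fy=5))"
```

```text
clock: 43.98
position: [0.5536, 0.1639, 0.1234]
ee_rot: [-0.205, -3.133, 0.0]
force: [0.0, 0.1, -0.0]
width: 0.008
clock: 44.65
position: [0.5876, 0.1591, 0.1407]
ee_rot: [-0.206, -3.122, 0.003]
force: [-24.3, -0.4, 13.8]
width: 0.007
t=44.65 pos [0.5876 0.1591 0.1407] jaw 82.4 w 0.007 F [-24.3  -0.4  13.8]
target [0.5913 0.1504 0.142 ]  need [ 0.0093 -0.0219  0.0032] twist -0.007
t=44.65 pos [0.5876 0.1591 0.1407] jaw 82.4 w 0.007 F [-24.3  -0.4  13.8]
target [0.6254 0.1557 0.1514]  need [ 0.0945 -0.0086  0.0267] twist -0.007
[23.1093079  -9.84635854]
```

View pics/t9.png

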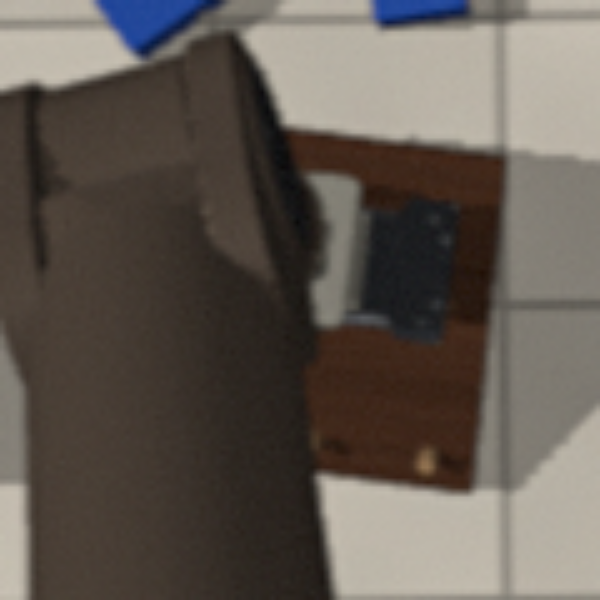

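```bash
python3 -m crank '[[0,-0.025,-0.01,-0.002,0],[0,0,-0.02,0,0],[0,0.015,0,0.003,0],[0,0.015,0,0.005,0],[0,0.015,0,0.005,0],[0,0.015,0,0.005,0],[0,0.012,0.001,0.004,0],[0,0,0,0,0]]' 20; python3 -c "
from h import *
go(XV(61,-8,.1514),82);print(toXV(arm.observe()['position']))
im=arm.get_image('wrist');cv2.imwrite('pics/w34.png',im[:,:,::-1])"
```

```text
clock: 45.37
position: [0.6145, 0.1472, 0.1499]
ee_rot: [0.211, 3.132, 0.0]
force: [1.7, -2.7, 0.1]
width: 0.003
t=45.37 pos [0.6145 0.1472 0.1499] jaw 82.3 w 0.003 F [ 1.7 -2.7  0.1]
target [0.6254 0.1557 0.1514]  need [0.0272 0.0213 0.0038] twist -0.005
[ 51.41091979 -17.96461685]
```

View pics/w34.png

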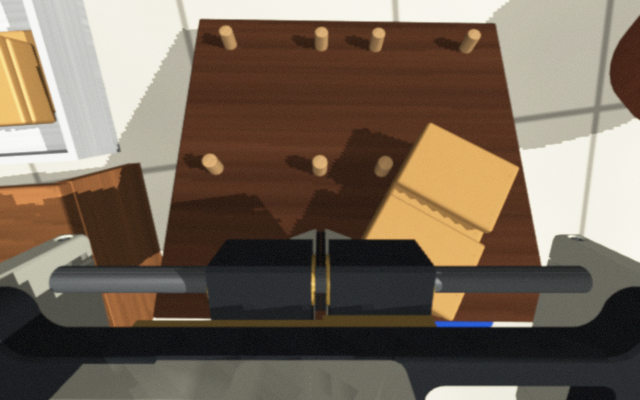

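```bash
python3 - <<'E'
from h import *
cal=arm.get_calibration("wrist")
p,res=barfit(cal,[((431,123),(-1,-1)),((518,167),(-1,1)),((448,319),(1,1))],init=(45,50,60))
print(p,res)
p,res=barfit(cal,[((431,123),(-1,-1)),((518,167),(-1,1))],init=(45,50,60))
print(p,res)
pt,h,j=barpose(*p);c=pt(36,-30,30)-h*.02;print(toXV(pt(36,-30,30)),j)
for al in (70,76,82):
    pt,h,j=barpose(p[0]+2,p[1]+ (al-p[2])*.5,al);c=pt(36,-30,30)-h*.02;print(al,toXV(c).round(0),c.round(4),j.round(1))
E
```

```text
[47.60026585 52.61565679 58.18585171] [-2.  -3.8  2.4  0.1 -0.4  2.4]
[48.11863436 54.24757459 59.27556839] [-2.7 -1.5  2.6  1.1]
[43.35310917  3.93685679] 47.000689478180654
70 [47. -9.] [0.6112 0.1569 0.1495] 58.8
76 [55. -7.] [0.6196 0.1576 0.1533] 65.6
82 [63. -4.] [0.6281 0.159  0.1569] 72.6
```

```bash
python3 -m crank '[[0,0.006,0.004,0.003,0],[0,0.006,0.005,0.003,0],[0,0.006,0.005,0.003,0],[0,0.007,0.005,0.003,0],[0,0.006,0.005,0.002,0],[0,0,0,0,0],[0,-0.006,-0.025,0,0],[0,0,-0.01,0.05,0]]' 20; python3 -m crank '[[1,0,0,0.1,-0.05],[1,0,0.03,0.05,-0.07],[1,0.01,0.05,0,-0.09],[1,0.01,0.06,0,-0.09],[1,0,0.05,0,-0.09],[1,0,0,0,0],[1,0,0,0,0],[1,0,0,0,0]]' 20; python3 -c "
from h import *
im=arm.get_image('wrist');cv2.imwrite('pics/w35.png',im[:,:,::-1])
go(XV(61,-8,.1514),58);print(toXV(arm.observe()['position']))"
```

```text
clock: 46.08
position: [0.6199, 0.1422, 0.1717]
ee_rot: [-0.208, -3.129, 0.003]
force: [0.5, -0.8, -1.2]
width: 0.006
clock: 46.75
position: [0.6301, 0.2186, 0.2348]
ee_rot: [-0.838, -3.027, 0.001]
force: [0.6, -0.2, -0.3]
width: 0.534
t=46.80 pos [0.6304 0.2179 0.2349] jaw 59.0 w 0.578 F [ 0.7 -0.2 -1.3]
target [0.6254 0.1557 0.1514]  need [-0.0124 -0.1555 -0.2088] twist -0.016
[57.28973814 54.26947597]
```

View pics/w35.png

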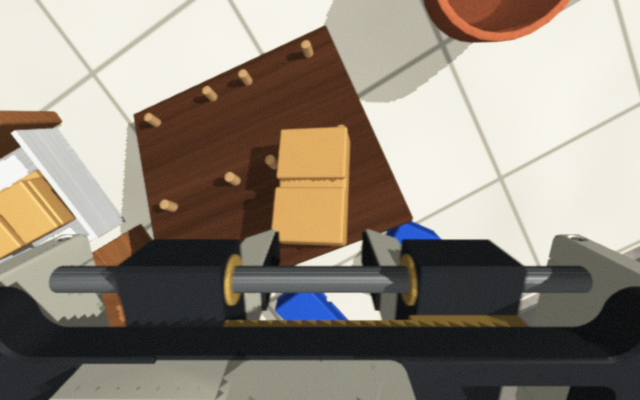

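```bash
python3 - <<'E'
from h import *
cal=arm.get_calibration("wrist")
p,res=barfit(cal,[((281,129),(-1,-1)),((348,127),(-1,1)),((346,245),(1,1)),((273,243),(1,-1))],init=(45,50,66))
print(p,res)
pt,h,j=barpose(*p);c=pt(0,0,15);print(c,j)
go([c[0],c[1],c[2]+.031],j)
E
```

```text
[54.33542109 62.23699811 67.76371297] [ 0.4  1.3  0.3 -0.9 -0.2 -0.2 -0.4 -0.1]
[0.61803663 0.21968949 0.12570131] 56.286399711763394
t=46.80 pos [0.6304 0.2179 0.2349] jaw 59.0 w 0.578 F [ 0.7 -0.2 -1.3]
target [0.618  0.2197 0.1567]  need [-0.0308  0.0045 -0.1955] twist -0.045
```

```bash
python3 -m crank '[[1,-0.03,0.004,0,-0.045],[1,0,0,-0.03,0],[1,0,0,-0.03,0],[1,0,0,-0.03,0],[1,0,0,0,0],[1,0,0,-0.04,0],[1,0,0,-0.04,0],[1,0,0,-0.035,0]]' 20; python3 -m crank '[[0.8,0,0,0,0],[0.8,0,0,0,0],[0.8,0,0,-0.005,0],[0.8,0,0,-0.005,0],[0.8,0,0,-0.004,0],[0.8,0,0,-0.003,0],[0.8,0,0,-0.003,0],[0.8,0,0,0,0]]' 20; python3 -c "
from h import *
go([.618,.2197,.143],56)
im=arm.get_image('wrist');cv2.imwrite('pics/w36.png',im[:,:,::-1])"
```

```text
clock: 47.47
position: [0.6186, 0.2201, 0.1517]
ee_rot: [-0.911, -3.006, 0.001]
force: [-0.6, -0.4, -0.3]
width: 1.0
clock: 48.13
position: [0.6183, 0.2206, 0.1449]
ee_rot: [-0.912, -3.006, -0.0]
force: [-0.6, 0.3, -0.3]
width: 0.8
t=48.13 pos [0.6183 0.2206 0.1449] jaw 56.3 w 0.800 F [-0.6  0.3 -0.3]
target [0.618  0.2197 0.143 ]  need [-0.0008 -0.0021 -0.0047] twist -0.004
```

View pics/w36.png

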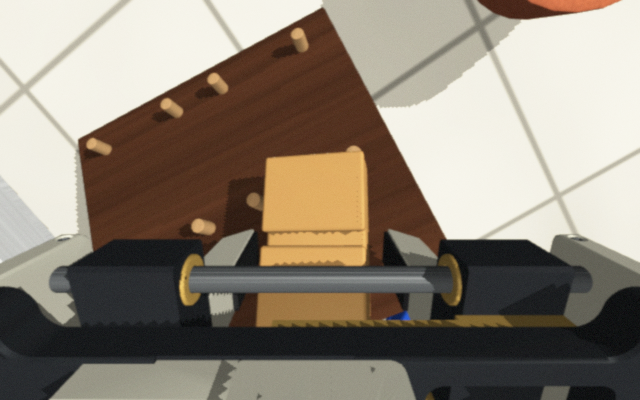

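```bash
python3 -m crank '[[0.8,0,0,-0.004,0],[0.8,0,0,-0.003,0],[0.8,0,0,-0.002,0],[0,0,0,0.001,0],[0,0,0,0,0],[0,0,0,0,0],[0,0,0,0,0],[0,0,0,0,0]]' 40; python3 -c "
from h import *
go([.618,.2197,.143],56)"
```

```text
clock: 48.85
position: [0.6175, 0.2184, 0.1416]
ee_rot: [-0.914, -3.004, 0.005]
force: [-5.0, -4.9, 5.6]
width: 0.676
t=48.85 pos [0.6175 0.2184 0.1416] jaw 56.2 w 0.676 F [-5.  -4.9  5.6]
target [0.618  0.2197 0.143 ]  need [0.0013 0.0033 0.0035] twist -0.003
```

```bash
python3 -m crank '[[0,-0.015,0,0.02,0],[0,-0.03,0,0.06,0],[0,-0.03,-0.02,0.07,0.04],[0,-0.03,-0.09,0.02,0.07],[0,-0.03,-0.095,0,0.07],[0,-0.03,-0.095,0,0.07],[0,-0.03,-0.095,0,0.07],[0,-0.03,-0.095,0,0.07]]' 35; python3 -c "
from h import *
go([.4725,-.2345,.16],86)
im=arm.get_image('wrist');cv2.imwrite('pics/w37.png',im[:,:,::-1])"
```

```text
clock: 49.52
position: [0.5269, 0.0235, 0.21]
ee_rot: [0.276, 3.129, 0.001]
force: [0.4, -1.2, -2.7]
width: 0.675
t=49.52 pos [0.5269 0.0235 0.21  ] jaw 79.9 w 0.675 F [ 0.4 -1.2 -2.7]
target [ 0.4725 -0.2345  0.16  ]  need [-0.1361 -0.6449 -0.1251] twist 0.101
```

View pics/w37.png

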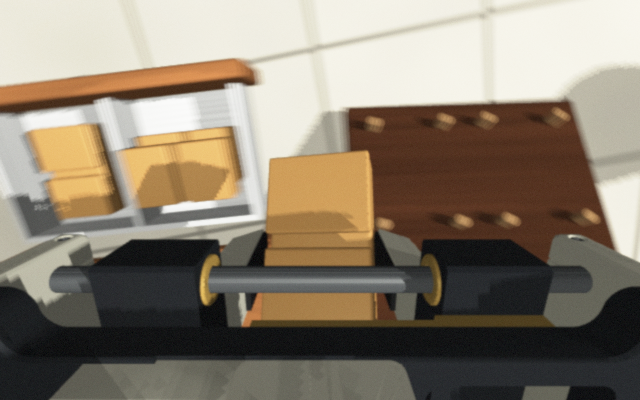

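Bar 3 is held; carry on to the right tray.

```bash
python3 -m crank '[[0,-0.018,-0.09,0,0.05],[0,-0.018,-0.09,0,0.05],[0,-0.018,-0.09,0,0],[0,-0.018,-0.09,0,0],[0,-0.018,-0.09,0,0],[0,-0.018,-0.09,0,0],[0,-0.018,-0.09,0,0],[0,-0.01,-0.015,-0.05,0]]' 20; python3 -c "
from h import *
go([.4725,-.2345,.09],86)"
```

```text
clock: 50.23
position: [0.474, -0.2411, 0.1931]
ee_rot: [0.131, 3.133, -0.008]
force: [1.3, -1.1, -2.6]
width: 0.683
t=50.23 pos [ 0.474  -0.2411  0.1931] jaw 85.2 w 0.683 F [ 1.3 -1.1 -2.6]
target [ 0.4725 -0.2345  0.09  ]  need [-0.0037  0.0165 -0.2578] twist 0.013
```

```bash
python3 -m crank '[[0,-0.003,0.015,-0.05,0.012],[0,0,0,-0.07,0],[0,0,0,-0.06,0],[0,0,0,-0.04,0],[0,0,0,-0.02,0],[0,0,0,-0.012,0],[0,0,0,-0.012,0],[0,0,0,-0.01,0]]' 10; python3 -c "
from h import *
go([.4725,-.2345,.061],86)
im=arm.get_image('wrist');cv2.imwrite('pics/w38.png',im[:,:,::-1])"
```

```text
clock: 50.9
position: [0.4736, -0.2275, 0.0807]
ee_rot: [0.099, 3.138, -0.0]
force: [1.0, 0.9, -0.2]
width: 0.678
t=50.90 pos [ 0.4736 -0.2275  0.0807] jaw 86.4 w 0.678 F [ 1.   0.9 -0.2]
target [ 0.4725 -0.2345  0.061 ]  need [-0.0028 -0.0175 -0.0492] twist -0.006
```

View pics/w38.png

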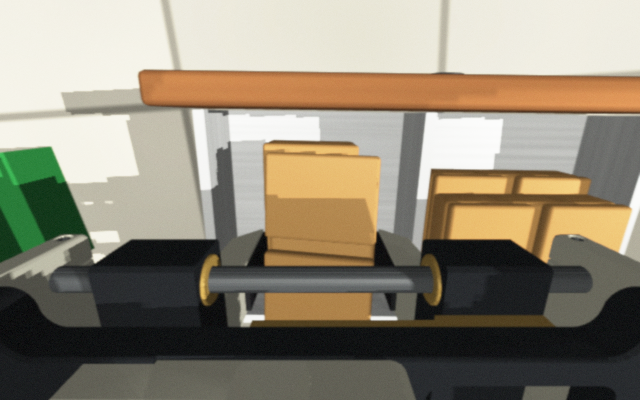

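```bash
python3 -m crank '[[0,-0.002,-0.016,0,-0.006],[0,0,0,-0.006,0],[0,0,0,-0.006,0],[0,0,0,-0.006,0],[0,0,0,-0.006,0],[0,0,0,-0.006,0],[0,0,0,-0.006,0],[0,0,0,-0.003,0]]' 8; python3 -c "
from h import *
go([.4725,-.2345,.061],86)
im=arm.get_image('wrist');cv2.imwrite('pics/w39.png',im[:,:,::-1])"
```

```text
clock: 51.62
position: [0.4723, -0.2332, 0.0647]
ee_rot: [0.109, 3.139, 0.001]
force: [-0.2, 3.6, 12.2]
width: 0.651
t=51.62 pos [ 0.4723 -0.2332  0.0647] jaw 86.0 w 0.651 F [-0.2  3.6 12.2]
target [ 0.4725 -0.2345  0.061 ]  need [ 0.0005 -0.0033 -0.0092] twist -0.001
```

View pics/w39.png

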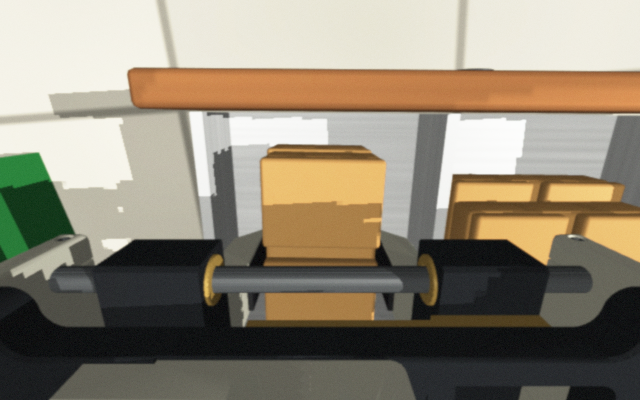

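```bash
python3 -m crank '[[0,0,0,-0.003,0],[0.8,0,0,0.003,0],[0.8,0,0,0,0],[0.8,0,0,0,0],[0.8,0,0,0.03,0],[0.8,0,0,0.07,0],[0.8,0,0,0.1,0],[0,-0.02,0.03,0.06,0]]' 5; python3 -c "
from h import *
go([.4725,-.2345,.061],86)
im=arm.get_image('wrist');cv2.imwrite('pics/w40.png',im[:,:,::-1])
im=arm.get_image('scene');cv2.imwrite('pics/s14.png',cv2.resize(im[150:290,180:350,::-1],None,fx=4,fy=4))"
```

```text
clock: 52.33
position: [0.4654, -0.2245, 0.1714]
ee_rot: [0.113, 3.136, -0.004]
force: [0.5, -0.3, 1.2]
width: 0.766
t=52.33 pos [ 0.4654 -0.2245  0.1714] jaw 85.9 w 0.766 F [ 0.5 -0.3  1.2]
target [ 0.4725 -0.2345  0.061 ]  need [ 0.0176 -0.0249 -0.2761] twist 0.002
```

View pics/w40.png

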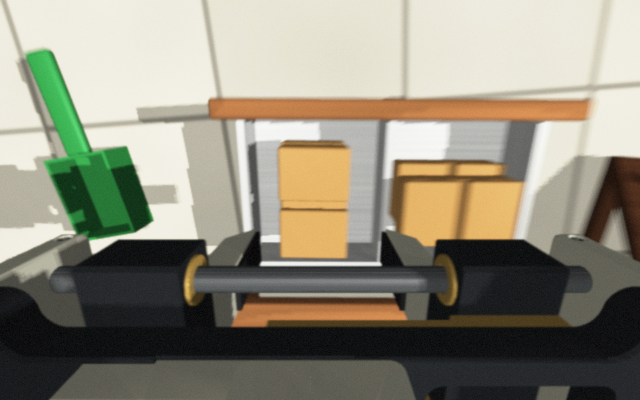

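View pics/s14.png

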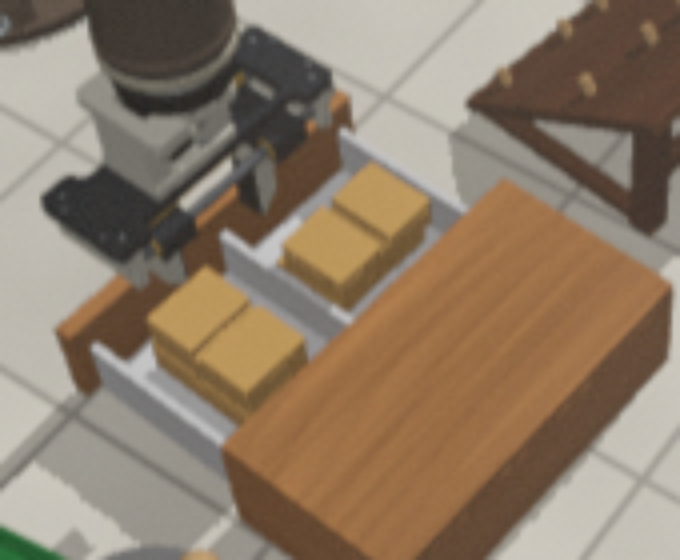

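```bash
python3 -m crank '[[0,-0.09,0.045,0,0],[0,-0.09,0.045,0,0],[0,-0.09,0.045,0,0],[0,-0.015,0.025,-0.03,0],[0,0,0,-0.06,0],[0,0,0,-0.07,0],[0,0,0,-0.07,0],[0,0,0,-0.04,0]]' 20; python3 -c "
from h import *
go([.36,-.160,.062],86)
im=arm.get_image('top');cv2.imwrite('pics/t10.png',cv2.resize(im[160:310,300:440,::-1],None,fx=4,fy=4))"
```

```text
clock: 53.1
position: [0.3487, -0.1577, 0.0582]
ee_rot: [-0.109, -3.138, 0.0]
force: [-0.3, -0.0, -0.2]
width: 0.11
t=53.10 pos [ 0.3487 -0.1577  0.0582] jaw 86.0 w 0.110 F [-0.3 -0.  -0.2]
target [ 0.36  -0.16   0.062]  need [ 0.0281 -0.0058  0.0094] twist -0.0
```

View pics/t10.png

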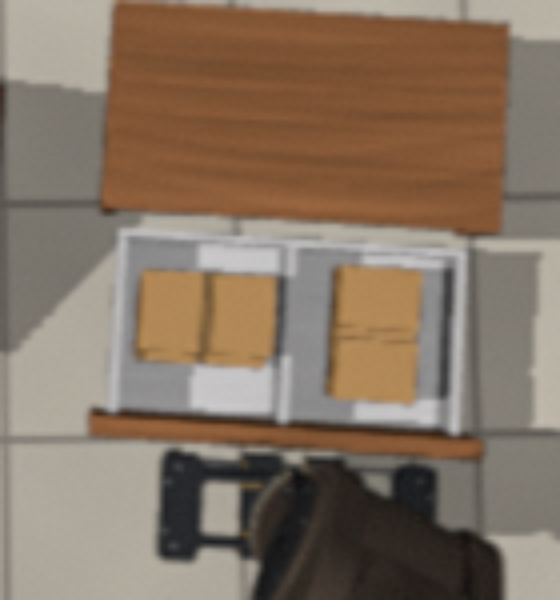

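```bash
python3 -m crank '[[0,0.03,-0.004,0.006,0],[0,0.03,-0.002,0.004,0],[0,0.012,-0.001,0,0],[0,0.014,-0.001,0,0],[0,0.018,-0.001,0,0],[0,0.022,-0.0015,0,0],[0,0.024,-0.0015,0,0],[0,0.024,-0.0015,0,0]]' 20; python3 -m crank '[[0,0.024,-0.0016,0,0],[0,0.024,-0.0017,0,0],[0,0.024,-0.0017,0,0],[0,0.024,-0.0017,0,0],[0,0.024,-0.0017,0,0],[0,0.024,-0.0017,0,0],[0,0.024,-0.0017,0,0],[0,0.022,-0.0016,0,0]]' 20; python3 -c "
from h import *
go([.526,-.173,.062],86)
im=arm.get_image('top');cv2.imwrite('pics/t11.png',cv2.resize(im[160:310,300:440,::-1],None,fx=4,fy=4))"
```

```text
clock: 53.82
position: [0.4204, -0.1635, 0.0646]
ee_rot: [0.11, 3.14, -0.0]
force: [-2.4, -1.3, -0.2]
width: 0.006
clock: 54.48
position: [0.4967, -0.1687, 0.0645]
ee_rot: [0.109, 3.14, 0.0]
force: [-2.0, -1.7, 0.4]
width: 0.006
t=54.48 pos [ 0.4967 -0.1687  0.0645] jaw 86.0 w 0.006 F [-2.  -1.7  0.4]
target [ 0.526 -0.173  0.062]  need [ 0.0732 -0.0108 -0.0063] twist -0.0
```

View pics/t11.png

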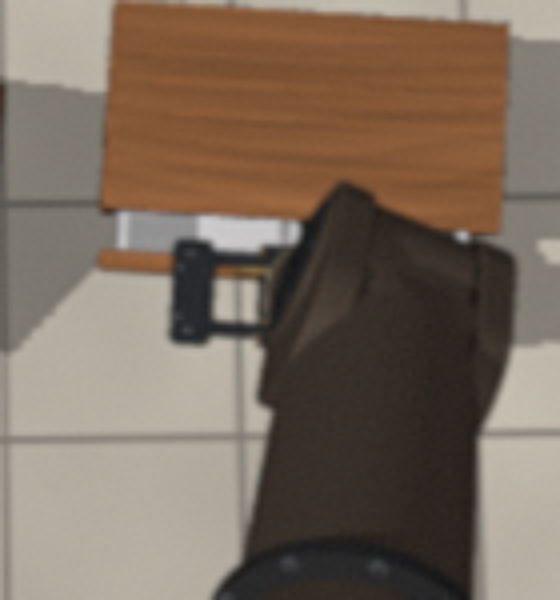

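```bash
python3 -m crank '[[0,0.018,-0.0013,0,0],[0,0.012,-0.0008,0,0],[0,0.009,-0.0006,0,0],[0,0.007,-0.0005,0,0],[0,0.006,-0.0004,0,0],[0,0.005,-0.0004,0,0],[0,0.004,-0.0003,0,0],[0,0.003,-0.0002,0,0]]' 20; python3 -m crank '[[0,0.003,-0.0002,0,0],[0,0.003,-0.0002,0,0],[0,0.003,-0.0002,0,0],[0,0.003,-0.0002,0,0],[0,0.003,-0.0002,0,0],[0,0.003,-0.0002,0,0],[0,0.003,-0.0002,0,0],[0,0.003,-0.0002,0,0]]' 20; python3 -c "
from h import *
go([.526,-.173,.062],86)"
```

```text
clock: 55.2
position: [0.5212, -0.1702, 0.0645]
ee_rot: [-0.109, -3.139, -0.001]
force: [-2.3, 2.2, -0.5]
width: 0.004
clock: 55.87
position: [0.5236, -0.1705, 0.0638]
ee_rot: [-0.112, -3.127, -0.004]
force: [-29.1, 5.2, 21.6]
width: 0.008
t=55.87 pos [ 0.5236 -0.1705  0.0638] jaw 85.9 w 0.008 F [-29.1   5.2  21.6]
target [ 0.526 -0.173  0.062]  need [ 0.0061 -0.0063 -0.0044] twist 0.002
```

```bash
python3 -m crank '[[0,-0.03,0.002,0,0],[0,-0.04,0.003,0,0],[0,-0.06,0.004,0,0],[0,-0.08,0,0.02,0],[0,-0.08,0.02,0.05,0],[0,0,0.09,0.08,0],[0,0,0.09,0.08,0],[0,0,0.09,0.05,0]]' 20; python3 -c "
from h import *
im=arm.get_image('top');cv2.imwrite('pics/t12.png',cv2.resize(im[160:310,300:440,::-1],None,fx=4,fy=4))
im=arm.get_image('scene');cv2.imwrite('pics/s15.png',cv2.resize(im[150:330,130:370,::-1],None,fx=3,fy=3))
print(arm.observe()['clock'],arm.observe()['position'],arm.observe()['force'])"
```

```text
clock: 56.53
position: [0.4156, -0.0617, 0.1703]
ee_rot: [0.115, 3.136, -0.001]
force: [1.6, 1.3, 0.1]
width: 0.004
56.6333 [ 0.41767708 -0.05627105  0.17112915] [ 0.51200438 -0.57154869  0.19763763]
```

View pics/t12.png

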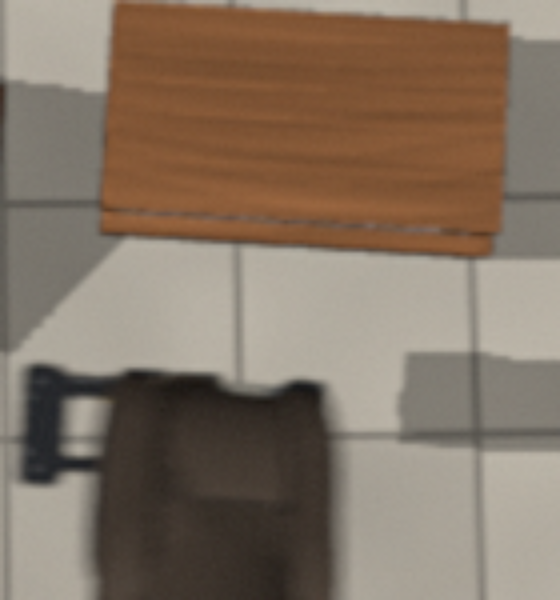

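View pics/s15.png

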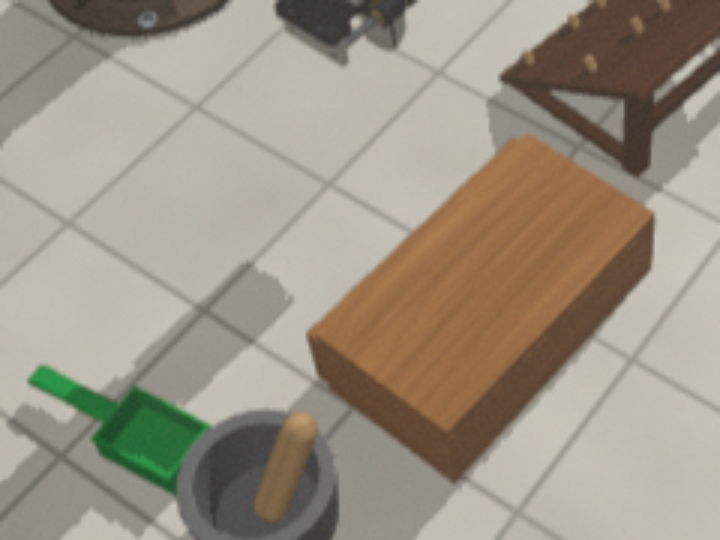

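```bash
python3 -c "
from h import *
cal=arm.get_calibration('top')
z=lambda p:np.array(p)/4+[300,160]
for a,b in [((103,208),(101,234)),((499,232),(493,257))]:
    print(atz(cal,z(a),.096).round(4),atz(cal,z(b),.08).round(4))
"
```

```text
[ 0.5599 -0.031   0.096 ] [ 0.5414 -0.0296  0.08  ]
[ 0.5389 -0.3189  0.096 ] [ 0.5209 -0.3184  0.08  ]
```

```bash
python3 -c "
from cell import arm
print(arm.sign_off())"
```

```text
the job is handed in; nothing more can be done
None
```

The job is handed in at about 56.6 s of the 72 s. Each tray has two bars stacked flat and the drawer is shut. `sign_off` reports no verdict, so the result rests on my own checks.

**Lower-row bar (bar2):** The tool can only point straight down, so it could not grip the tilted bar across its width. I turned the bar on the slope with the closed fingers until it could be gripped. It was then pressed flat into the right tray.

**Upper row:** Bar4 was pushed over the rack's top edge, gripped there and laid on bar1 in the left tray. Bar3 slid back down each time I pushed it up, so I turned it on the slope like bar2. It was then laid on bar2 in the right tray.

**Last checks:**
- **Stacks:** before closing the drawer, the scene and top pictures showed both stacks flat and roughly centred. They are hidden now that it is shut, so I could not check them again.
- **Drawer:** it hit a firm stop at about 29 N. The top picture puts its front about 18 mm ahead of the roof edge. A shut drawer's 16 mm front should stand about 16 mm out, so this is within the roughly 3 mm pixel error.
- **Other things:** the mortar and scoop look untouched, and the bowl did in the last views of it. The gripper touches nothing.

**What went wrong or disagreed:**
- **High forces:** a jam while turning bar2 showed wrist forces up to about 109 N, under the 120 N limit. Several other pushes reached 20–50 N. I take these as finger contacts rather than the arm or gripper body, but I cannot confirm that.
- **Bar4's shift in the jam:** I did not measure whether it moved bar4 on the rack, though it stayed in its place in the pictures.

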